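# Creep a dry box back onto its sprung charging contacts

## Robot

A 7-joint arm with a two-finger parallel gripper is mounted at the origin on the work surface. World frame = base frame: x ahead of the robot, y to its left, z up, the work surface at z = 0. Lengths are in mm, angles in rad, forces in N, time in s.
With the tool pointing down it reaches from about 400 to 900 mm from the base axis. Payload 5.6 kg.
Tool frame: the origin (TCP) lies on the centre line of the jaws, within the pads' length; the fingertips stand 8 mm ahead of it and the grasp point (between the pads) lies 11 mm behind it; z points along the fingers, y is the direction in which the jaws open and shut (so a half turn about z gives the same grasp; the last joint's range is limited). The gripper opens to 92 mm and grips with 3 to 60 N. Pads are 20 mm wide; open, the fingers measure 128 mm over their backs; the gripper's body (75 mm by 189 mm) begins 69 mm behind the grasp point.
Start: joints at [-1.2, 0.468, -0.012, 1.603, 0.006, 1.071, -0.056], TCP at [261.4, 595.129, 222.592] pointing down, gripper open.
Joint ranges: [-2.53, 2.53], [-0.31, 2.02], [-1.57, 1.55], [0.28, 2.44], [-1.29, 4.43], [0.15, 1.84], [-2.92, 2.92]. Speed limits (rad/s): [2.57, 2.57, 3.14, 3.14, 3.14, 3.14, 3.14].

## Interface

Orientations are given as a 3x3 rotation matrix whose columns are the frame's x, y, z axes.
In Python, from bench import telemetry, imaging, job gives the robot as it stands.
- The arm moves only by the tool apply_moves, never from a script. Its argument "targets" is a list of rows, each a list of 3 entries, a list of its own where there are three numbers: the turn, a rotation vector about the tool's x, y, z in degrees, then the shift along the tool's x, y, z in cm, then the opening, from 0 (shut) to 1 (fully open). A call has 1 to 5 rows; each row shifts and turns the commanded pose from where the row before left it, along the tool's axes as they then stand; what a row does not reach is not made up. A row lasts 1/10 s, in which the tool goes at most 50 mm and 8.59 degrees, less where a joint would pass 70% of its speed; a pose out of reach is approached as far as the arm can. A call is refused whole if a number of a shift passes 5 or a number of a turn 8.59, either way. A call with a gripper value outside its range is refused whole. The fingers move at their own pace and stop on an object; "squeeze" is the grip in N (left out, the last holds). Time passes only in rows, so rows that do not move let the fingers close. It gives the time, the measured TCP pose, the force and the opening at its end, in the units of the state.
- telemetry.observe(): the state, without advancing time (a new reading comes with each control period).
- imaging.capture(name): name is "scene" or "top" or "wrist"; returns a dict with "img" (384x512x3 uint8, red, green, blue), "intrinsics" (3x3 intrinsics, pixels), "rvec" (rotation vector, rad) and "tvec" (3), from world to camera coordinates, as OpenCV has them; the wrist camera has in their place "mount" (4x4, takes a point from camera to tool coordinates, whose origin is the TCP and whose axes are the flange's). Camera axes: x right, y down, z forward; pixel columns grow to the right and rows downward; lengths in mm; the calibration is good to about 2 mm. A picture is of the moment at which its call begins: read the wrist's pose just before it. There is no depth.
- job.sign_off(): hands the job in, once; it reports no verdict.
The state is a dict: "t": time; "joints": joint angles; "joint_vel": joint speeds; "tau": joint torques, N m; "position": TCP position; "tcp_rot": TCP orientation; "ft_force": force on the tool from outside, world axes, zero at the start; "wrist_torque": the same for the moment, N m; "width": opening from 0.0 (shut) to 1.0 (fully open).
Only numpy, scipy, OpenCV 4.12 (cv2) and the standard library are available. Lean on these libraries where they do the work, as an engineer would, in place of code of your own. Each camera call takes 0.05 s, during which the arm holds its last target.

## Task

The heavy camera dry box has been pulled out of its charging bay. Creep it back in by gently pushing its two front corner blocks in turn, a little at a time, keeping it nearly square to the bay and flat on the shelf and never touching the glass front between the blocks, until both sprung contact pins at the back of the bay are pressed about half way in, without ever ramming them to the end of their stroke. Let go with the lens still standing on the box and the other gear left alone.

Things in the scene. Friction and masses are not known exactly. Their poses are not given: they have to be found in the camera images.
- drybox: Low grey dry box, flat base, loose on the shelf: 140 mm deep (x), 200 wide (y), 66 high, about 2.2 kg (2.5 with the lens, varies 12%); sliding it takes roughly 8 to 16 N at one corner. Origin: centre of its underside. +x points to its rear, into the bay; its front (-x) faces the robot. Starts with its rear 75 to 95 mm from the bay's back wall, slightly askew.
- push_left (a point): Middle of the face of the left (+y) rubber corner block on the box's front: face 36 mm wide x 50 high (8 to 58 mm above the shelf), 80 mm in front of the box's centre, 6 mm proud of the glass; this point is 82 mm left of the centre and 33 mm up. Axes as the box.
- push_right (a point): The same on the right (-y) corner block, 82 mm to the right of the box's centre.
- glass_door: Glass door, 124 mm wide x 50 mm high, between the corner blocks, set back 6 mm behind their faces. Not to be touched. Origin: its centre.
- rear_left (a point): Copper pad on the box's flat rear face, 70 mm behind the box's centre, 70 mm to the left, 32 mm up; it meets the left contact pin.
- rear_right (a point): The same on the right, 70 mm to the right of centre; meets the right contact pin.
- dock: White bay fixed to the shelf: back wall 282 mm wide, 60 high; two cheeks 36 mm high reach 75 mm forward (-x), then flare outwards for 31 mm more; 240 mm clear between the cheeks, 20 mm to spare each side of the box. Origin: on the shelf, middle of the back wall's front face; +x points into the wall: the box goes in along the bay's +x.
- contact_left: Steel collar fixed in the bay's back wall, 70 mm left of its middle, 32 mm up; origin on the wall's front face. A round-ended brass pin (14 mm thick) sticks out to -x; its relaxed tip stands 16 to 28 mm in front of the wall, set by a screw, different each time and each side, not measured. Sprung: gives at 1.2 N, then 0.3 N per mm over 10 mm (2.7 N half way, 4.2 N at the end, then solid).
- contact_right: The same on the right, 70 mm right of the bay's middle, with its own screw setting.
- lens: Black prime lens, 68 mm across, 62 mm high, 0.32 kg, standing loose on top of the dry box, near its middle and well back from its front. Origin: centre of its underside, 66 mm above the shelf.
- battery_grip: Black battery grip, 50 x 130 mm, 70 mm high at one end, lying outside the bay on the left. Leave alone.
- lens_hood: Black ring-shaped lens hood, 76 mm across, 35 mm high, on the left of the dry box. Leave alone.
- filter_case: Round clear filter case, 84 mm across, 18 mm high, on the right of the bay. Leave alone.
- tripod_plate: Small aluminium tripod plate, 50 x 42 mm, 15 mm high, right of the dry box. Leave alone.
- card_case: Grey card case, 75 x 50 x 16 mm, far left. Leave alone.
- brush: Lens brush, 150 mm long, lying on the right. Leave alone.
Things that resemble listed ones, but are neither listed nor needed, are in the scene too. Leave any purple look-alike of the drybox alone.

How it is judged (in metres and radians):
On the way, in this order (a step that is already met when the one before it is completed fails the run):
1. both rear corners of the box are well between the cheeks of the bay (x of each of rear_left, rear_right in the frame of dock above -0.058 m), for 0.1 s.
2. the box rests on both contact pins at once (contact force between each of contact_left, contact_right and drybox above 1 N), for 0.1 s.
At the end, for the whole second after the job is handed in: The box lies flat and still in the bay, within 0.15 rad of square, with both contact pins pressed about half way (1.7 to 3.8 N on each, roughly 1.7 to 8.7 mm of the 10 mm stroke), and the lens stands upright on top, within 45 mm of the box's centre (contact force between contact_left and drybox between 1.7 and 3.8 N and contact force between contact_right and drybox between 1.7 and 3.8 N and linear speed of drybox below 0.01 m/s and height (world z) of drybox below 0.006 m and angle between the x axis of drybox and the x axis of dock, either way round below 0.15 rad and angle between lens's own z axis and vertical below 0.1 rad and horizontal distance between lens and drybox below 0.045 m and height (world z) of lens above 0.06 m and linear speed of lens below 0.02 m/s); the robot touches nothing.
It fails at once if the robot touches the glass door (contact force between any of the fingers, the arm and glass_door above 0.3 N).
It fails at once if the robot shoves the box with more than 30 N, or a contact pin is rammed to its end (more than 7 N on it) (contact force between any of the fingers, the arm and drybox above 30 N or contact force between any of contact_left, contact_right and drybox above 7 N).
It fails at once if the box slews more than 0.24 rad from square to the bay, or is lifted or tipped (angle between the x axis of drybox and the x axis of dock, either way round above 0.24 rad or height (world z) of drybox above 0.008 m or angle between drybox's own z axis and vertical above 0.06 rad).
It fails at once if the lens tips or falls off (angle between lens's own z axis and vertical above 0.2 rad or height (world z) of lens below 0.055 m).
It fails at once if other gear is moved by more than 15 mm (distance of any of battery_grip, lens_hood, filter_case, tripod_plate, card_case, brush from where it was at the start of the episode above 0.015 m).
It also fails if it takes over 72 s, if anything falls off the work surface, if the arm or the gripper's body presses on something with over 40 N, if the wrist force passes 120 N, or if a joint passes its speed limit or range.

## Working session

There is one attempt and no reset: what is moved stays moved. The work goes in short steps, Python scripts to look and compute and a tool call to move; the robot and the scene stay as the last step left them, time stands still between calls to the robot, and variables do not carry over. Pictures are saved under pics/ and viewed, and the job is handed in when it is done.

Besides the shell and the picture viewer there is one more tool, called after "Call:" by a JSON object that holds its "api" and its "payload", one argument or row to a line. apply_moves: Moves the arm, as the interface text tells. Its arguments: {"type":"object","properties":{"targets":{"type":"array"},"squeeze":{"type":"number"}},"required":["targets"]}

```bash
ls; mkdir -p pics; python3 - <<'E'
from bench import telemetry, imaging
import cv2,numpy as np
s=telemetry.observe()
for k,v in s.items(): print(k,np.round(v,4).tolist())
for n in("scene","top"):
    c=imaging.capture(n); cv2.imwrite(f"pics/{n}0.png",cv2.resize(c["img"][:,:,::-1],(800,600),interpolation=cv2.INTER_CUBIC)); np.save(f"pics/{n}0.npy",c["img"])
    print(n,c["intrinsics"],c["rvec"],c["tvec"])
c=imaging.capture("wrist");print(c["mount"],c["intrinsics"]); cv2.imwrite("pics/wrist0.png",c["img"][:,:,::-1])
E
```

```text
pics
t 0.0
joints [-1.2, 0.4684, -0.0116, 1.6036, 0.006, 1.0714, -0.0563]
joint_vel [0.0003, -0.0009, -0.0025, 0.0003, 0.0003, 0.0001, -0.0003]
tau [-0.0004, -52.0564, -0.0128, -24.3765, -0.0568, 0.017, 0.0001]
position [261.2081, 594.582, 221.6477]
tcp_rot [[-0.9156, 0.4022, -0.0006], [0.4022, 0.9156, -0.0017], [-0.0001, -0.0018, -1.0]]
ft_force [-0.2538, -0.2467, -0.009]
wrist_torque [-0.0023, 0.0242, 0.0086]
width 1.0014
scene [[372.09893038   0.         263.17108422]
 [  0.         372.09893038 195.74290897]
 [  0.           0.           1.        ]] [ 1.27905692  2.14564009 -1.04621106] [ 268.15567861 -227.1942577  1404.38135723]
top [[395.66524849   0.         253.42011838]
 [  0.         395.66524849 188.75829584]
 [  0.           0.           1.        ]] [ 2.17692462 -2.18001284  0.08977755] [   2.73313665  554.99149012 1016.9034507 ]
[[-4.54945821e-05 -9.61491749e-01 -2.74833794e-01  7.66092351e+01]
 [ 9.99999767e-01  1.43332062e-04 -6.66974624e-04  4.72528014e-01]
 [ 6.80683092e-04 -2.74833760e-01  9.61491519e-01 -1.62674647e+02]
 [ 0.00000000e+00  0.00000000e+00  0.00000000e+00  1.00000000e+00]] [[265.26714354   0.         254.74681726]
 [  0.         265.26714354 191.65396545]
 [  0.           0.           1.        ]]
```

View pics/scene0.png

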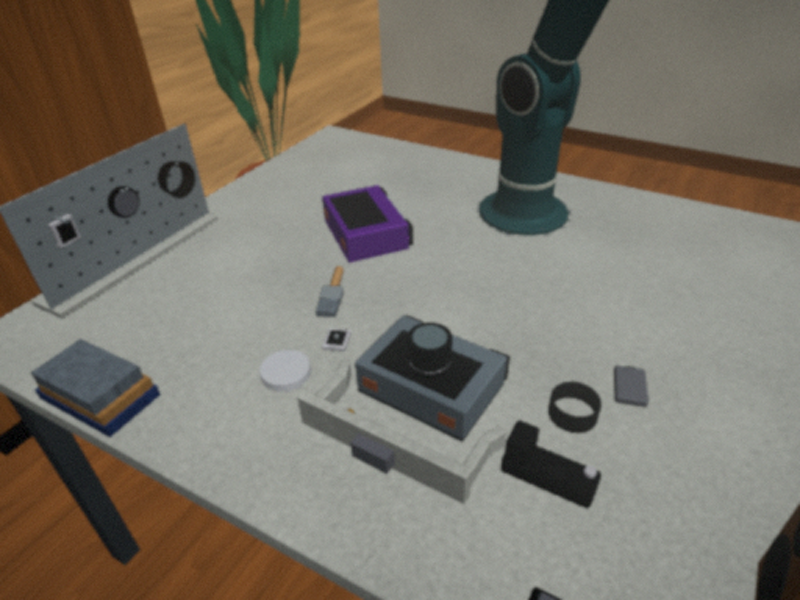

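View pics/top0.png

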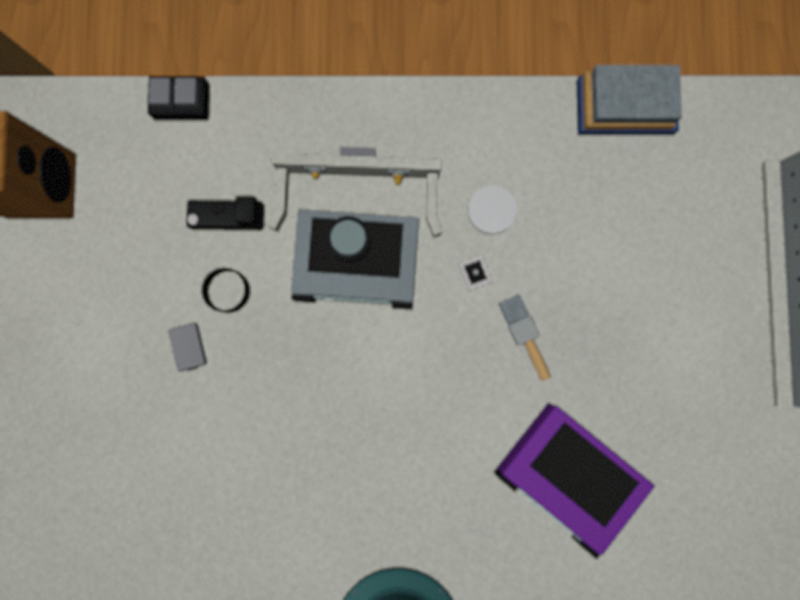

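The top view has +x up and +y left. The box is askew in front of the bay, the lens stands left of centre, and the brass pin tips show near (315,177) and (398,181) in the 800 px picture. I'll measure from the top view first.

```bash
cat > h.py <<'E'
import cv2,numpy as np
from bench import telemetry, imaging
def cam(name):
    s=telemetry.observe() if name=="wrist" else None
    c=imaging.capture(name); K=np.array(c["intrinsics"])
    if name=="wrist":
        M=np.array(c["mount"]); Rt=np.array(s["tcp_rot"]); R=Rt@M[:3,:3]; C=Rt@M[:3,3]+np.array(s["position"])
    else:
        Rw=cv2.Rodrigues(np.array(c["rvec"]))[0]; R=Rw.T; C=-R@np.array(c["tvec"]).ravel()
    return c["img"],K,R,C
def onplane(uv,z,K,R,C):
    d=R@np.linalg.inv(K)@np.array([uv[0],uv[1],1.]); return C+d*(z-C[2])/d[2]
def proj(p,K,R,C):
    q=K@(R.T@(np.array(p)-C)); return q[:2]/q[2]
E
python3 - <<'E'
from h import *
img,K,R,C=cam("top"); np.savez("pics/top0.npz",img=img,K=K,R=R,C=C)
cv2.imwrite("pics/topc.png",cv2.resize(img[85:215,155:300,::-1],None,fx=5,fy=4.6*5/4.6*0.9,interpolation=cv2.INTER_CUBIC)[:600])
print(C)
hsv=cv2.cvtColor(img,cv2.COLOR_RGB2HSV)
for p in[(130,200),(150,198),(220,155),(113,202),(115,254)]: print(p,img[p],hsv[p])
E
```

```text
[ 468.52223395    1.10817752 1059.52882944]
(130, 200) [169 170 162] [ 34  12 170]
(150, 198) [89 96 99] [99 26 99]
(220, 155) [158 159 151] [ 34  13 159]
(113, 202) [122 100  50] [ 21 150 122]
(115, 254) [149 119  38] [ 22 190 149]
```

View pics/topc.png

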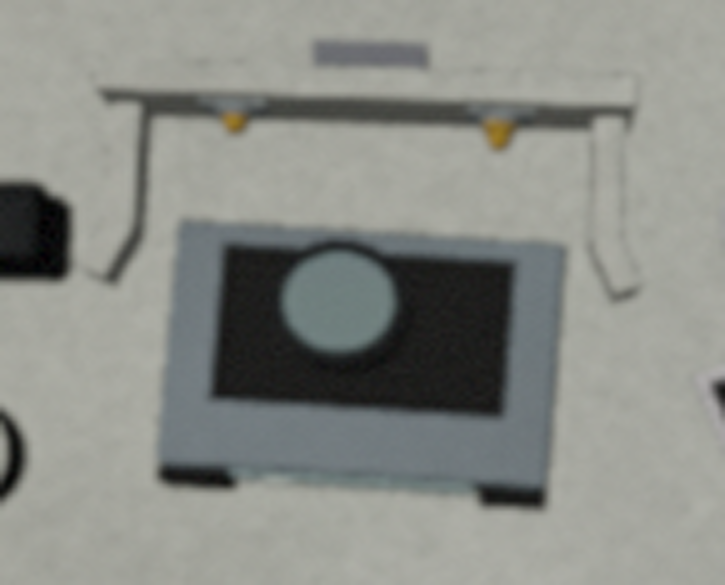

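```bash
python3 - <<'E'
from h import *
d=np.load("pics/top0.npz");K,R,C=d["K"],d["R"],d["C"]
def P(a,b,z): 
    return onplane((155+(a+.5)/5-.5,85+(b+.5)/4.5-.5),z,K,R,C)
bx={}
for n,a,b,z in[("RL",180,220,66),("RR",567,245,66),("FR",545,490,66),("FL",158,466,66),("blkL",196,486,58),("blkR",512,507,58),("wallL",100,92,60),("wallR",632,109,60),("wbL",152,112,0),("wbR",590,128,0),("pinL",234,131,32),("pinR",499,150,32),("colL",234,106,32),("colR",500,117,32),("lens",340,300,128),("flL",108,283,36),("flR",625,299,36)]:
    bx[n]=P(a,b,z); print(n,np.round(bx[n],1))
print("box width",np.linalg.norm(bx["RL"]-bx["RR"]),np.linalg.norm(bx["FL"]-bx["FR"]),"depth",np.linalg.norm(bx["RL"]-bx["FL"]),np.linalg.norm(bx["RR"]-bx["FR"]))
print("box c",sum(bx[k] for k in["RL","RR","FL","FR"])/4)
w=bx["wallR"]-bx["wallL"];print("wall len",np.linalg.norm(w),"yaw",np.arctan2(w[0],-w[1]))
for a,b in(("RL","RR"),("FL","FR")):
    e=bx[b]-bx[a];print("box yaw",np.arctan2(e[0],-e[1]))
E
```

```text
RL [693.  161.9  66. ]
RR [678.4 -35.4  66. ]
FR [539.4 -23.7  66. ]
FL [553.2 171.3  66. ]
blkL [542.5 153.3  58. ]
blkR [530.4  -7.1  58. ]
wallL [769.  205.1  60. ]
wallR [758.6 -69.5  60. ]
wbL [774.6 188.7   0. ]
wbR [764.3 -50.7   0. ]
pinL [753.9 139.4  32. ]
pinR [742.2  -0.9  32. ]
colL [768.9 139.6  32. ]
colR [762.   -1.5  32. ]
lens [635.9  75.1 128. ]
flL [662.6 204.   36. ]
flR [652.8 -66.7  36. ]
box width 197.8324235427303 195.5168976464059 depth 140.19776355742542 139.45220423279656
box c [615.99110618  68.53715811  66.        ]
wall len 274.72669812712815 yaw -0.0378806658417038
box yaw -0.07425322655448412
box yaw -0.07042344004100025
```

Call:
{"api": "apply_moves", "payload": {
  "targets": [
    [[0,0,-6.87],[0,0,0],1],
    [[0,0,-6.87],[0,0,0],1],
    [[0,0,-6.87],[0,0,0],1],
    [[0,0,0],[0,0,0],1]
  ],
  "squeeze": 20
}}

```text
t: 0.6
position: [261.4, 594.9, 222.3]
tcp_rot: [[-0.999, 0.054, -0.0], [0.054, 0.999, -0.0], [0.0, -0.0, -1.0]]
ft_force: [-0.2, -0.1, -0.9]
width: 1.001
```

```bash
python3 - <<'E'
from h import *
s=telemetry.observe(); print(s["t"],s["position"],s["tcp_rot"])
d=np.array([690,68,165])-s["position"]; print(np.array(s["tcp_rot"]).T@d)
E
```

```text
0.6 [261.40073335 594.94571778 222.29981378] [[-9.98544549e-01  5.39313597e-02 -4.38144502e-04]
 [ 5.39315208e-02  9.98544570e-01 -3.64583484e-04]
 [ 4.17844330e-04 -3.87682650e-04 -9.99999838e-01]]
[-456.4183878  -503.04162977   57.30413176]
```

Call:
{"api": "apply_moves", "payload": {
  "targets": [
    [[0,0,0],[-3,-3.3,0],1],
    [[0,0,0],[-3,-3.3,0],1],
    [[0,0,0],[-3,-3.3,0],1],
    [[0,0,0],[-3,-3.3,0],1],
    [[0,0,0],[-3,-3.3,0],1]
  ]
}}

```text
t: 1.1
position: [403.2, 420.7, 222.7]
tcp_rot: [[-0.998, 0.057, 0.0], [0.057, 0.998, 0.0], [-0.0, 0.0, -1.0]]
ft_force: [1.5, -0.1, 0.1]
width: 1.0
```

Call:
{"api": "apply_moves", "payload": {
  "targets": [
    [[0,0,0],[-3,-3.3,0],1],
    [[0,0,0],[-3,-3.3,0],1],
    [[0,0,0],[-3,-3.3,0],1],
    [[0,0,0],[-3,-3.3,0],1],
    [[0,0,0],[-3,-3.3,0],1]
  ]
}}

```text
t: 1.6
position: [544.0, 247.8, 222.8]
tcp_rot: [[-0.998, 0.057, 0.0], [0.057, 0.998, 0.0], [-0.0, 0.0, -1.0]]
ft_force: [0.3, 0.6, -0.5]
width: 0.999
```

Call:
{"api": "apply_moves", "payload": {
  "targets": [
    [[0,0,0],[-3,-3.3,1],1],
    [[0,0,0],[-3,-3.3,1],1],
    [[0,0,0],[-3,-3.3,1],1],
    [[0,0,0],[-3,-3.3,1],1],
    [[0,0,0],[-3,-3.3,1],1]
  ]
}}

```text
t: 2.1
position: [684.9, 75.1, 172.2]
tcp_rot: [[-0.998, 0.057, 0.0], [0.057, 0.998, 0.0], [-0.0, 0.0, -1.0]]
ft_force: [0.6, 0.4, -0.1]
width: 1.002
```

Call:
{"api": "apply_moves", "payload": {
  "targets": [
    [[0,0,0],[0,0,0],1],
    [[0,0,0],[0,0,0],1]
  ]
}}

```text
t: 2.3
position: [683.8, 75.2, 171.6]
tcp_rot: [[-0.998, 0.059, -0.001], [0.059, 0.998, -0.0], [0.001, -0.0, -1.0]]
ft_force: [0.4, -0.4, 0.9]
width: 0.997
```

```bash
python3 - <<'E'
from h import *
s=telemetry.observe(); print(s["t"],s["position"],s["ft_force"],s["joints"],s["tcp_rot"])
img,K,R,C=cam("wrist"); np.savez("pics/w1.npz",img=img,K=K,R=R,C=C); cv2.imwrite("pics/w1.png",cv2.resize(img[:,:,::-1],(800,600),interpolation=cv2.INTER_CUBIC))
E
```

```text
2.3 [683.84697266  75.19065588 171.64348525] [ 0.39053947 -0.40913085  0.92282422] [-0.23577974  0.57940501  0.11289747  1.54902793 -0.07232844  1.01875667
  1.40874807] [[-9.98262974e-01  5.88972576e-02 -1.46570979e-03]
 [ 5.88978471e-02  9.98263949e-01 -3.62315299e-04]
 [ 1.44182587e-03 -4.48013099e-04 -9.99998860e-01]]
```

View pics/w1.png

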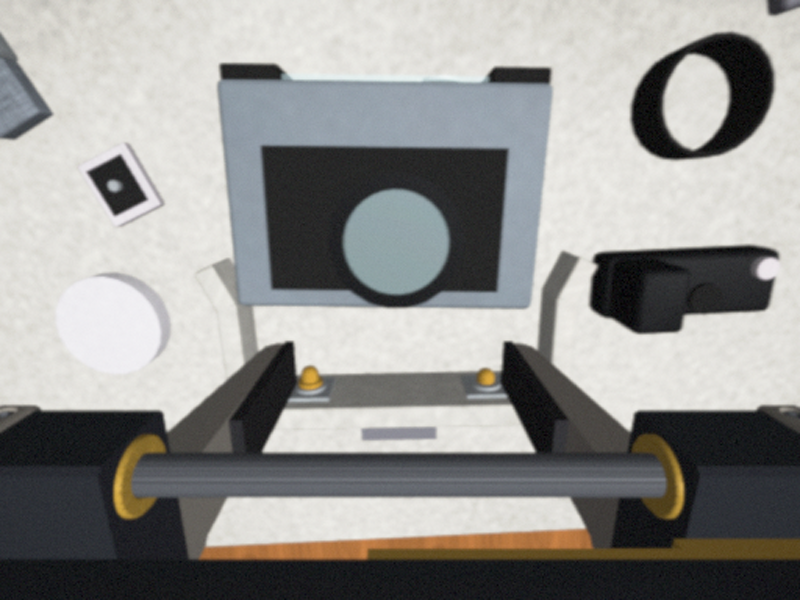

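```bash
python3 - <<'E'
from h import *
d=np.load("pics/w1.npz");img=d["img"]
cv2.imwrite("pics/w1a.png",cv2.resize(img[180:270,135:365,::-1],None,fx=3.4,fy=6,interpolation=cv2.INTER_CUBIC))
cv2.imwrite("pics/w1b.png",cv2.resize(img[30:70,135:365,::-1],None,fx=3.4,fy=8,interpolation=cv2.INTER_CUBIC))
E
```

```text
(no output)
```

View pics/w1a.png

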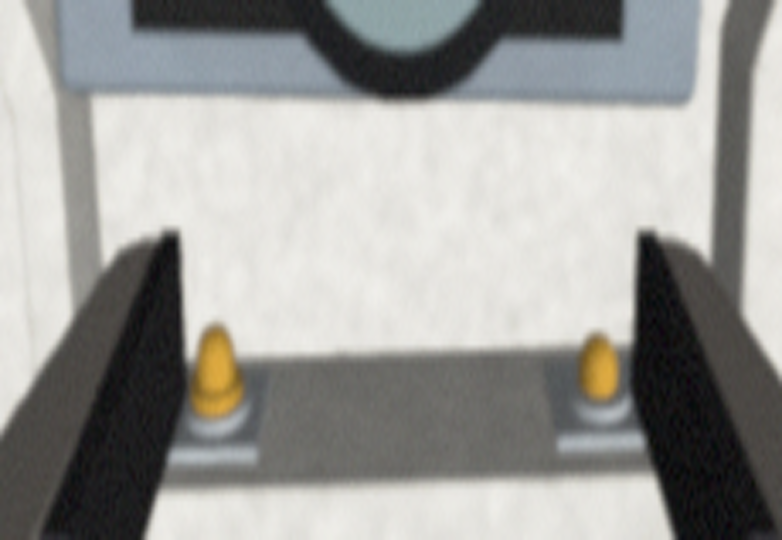

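View pics/w1b.png

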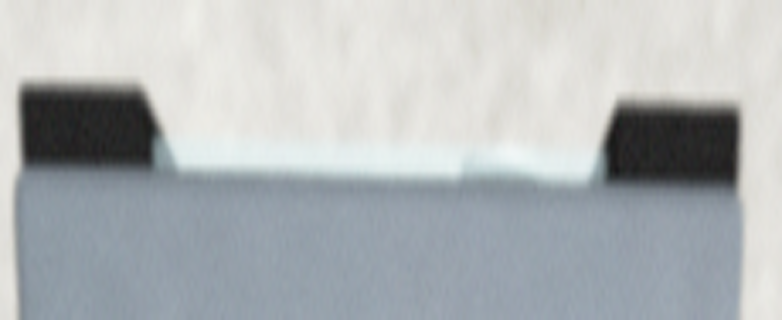

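```bash
python3 - <<'E'
from h import *
d=np.load("pics/w1.npz");K,R,C=d["K"],d["R"],d["C"]
A=lambda a,b:(135+(a+.5)/3.4-.5,180+(b+.5)/6-.5)
B=lambda a,b:(135+(a+.5)/3.4-.5,30+(b+.5)/8-.5)
L={"tipR":(A(216,324),32),"tipL":(A(598,334),32),"w0a":(A(250,358),0),"w0b":(A(560,349),0),"wTa":(A(170,487),60),"wTb":(A(640,470),60),
"rear R":(A(90,93),66),"rear L":(A(680,103),66),"FR":(B(18,175),66),"FL":(B(740,195),66),"blkR":(B(25,88),58),"blkL":(B(735,104),58),"blkRin":(B(140,88),58),"blkLin":(B(618,104),58)}
Q={k:onplane(uv,z,K,R,C) for k,(uv,z) in L.items()}
for k in Q: print(k,np.round(Q[k],1))
y=lambda a,b:np.arctan2(Q[a][0]-Q[b][0],Q[b][1]-Q[a][1])
print("dock th",y("w0a","w0b"),y("wTa","wTb"),"box th",y("rear R","rear L"),y("FR","FL"),y("blkR","blkL"))
print("C",C)
E
```

```text
tipR [743.3   1.2  32. ]
tipL [753.7 140.4  32. ]
w0a [767.    5.6   0. ]
w0b [772.  131.4   0. ]
wTa [764.1 -11.2  60. ]
wTb [769.7 149.   60. ]
rear R [681.8 -23.9  66. ]
rear L [694.3 159.1  66. ]
FR [544.5 -21.9  66. ]
FL [558.1 172.1  66. ]
blkR [533.6 -21.4  58. ]
blkL [546.9 173.   58. ]
blkRin [535.5  10.1  58. ]
blkLin [545. 141.  58.]
dock th -0.04027439421475271 -0.03517203966939469 box th -0.0685711345345548 -0.06993020108078918 -0.06790354871656842
C [607.74371175  79.96575748 334.42860536]
```

Call:
{"api": "apply_moves", "payload": {
  "targets": [
    [[0,0,0],[-4.4,0,0],1],
    [[0,0,0],[-4.4,0,0],1],
    [[0,0,0],[-4.4,0,0],1],
    [[0,0,0],[0,0,0],1],
    [[0,0,0],[0,0,0],1]
  ]
}}

```text
t: 2.85
position: [815.0, 71.6, 171.3]
tcp_rot: [[-0.999, 0.053, -0.002], [0.053, 0.999, 0.001], [0.002, 0.001, -1.0]]
ft_force: [-1.0, 0.2, -0.3]
width: 1.002
```

```bash
python3 - <<'E'
from h import *
s=telemetry.observe(); print(s["t"],s["position"],s["ft_force"])
img,K,R,C=cam("wrist"); np.savez("pics/w2.npz",img=img,K=K,R=R,C=C); print(C)
cv2.imwrite("pics/w2.png",cv2.resize(img[:,:,::-1],(800,600),interpolation=cv2.INTER_CUBIC))
E
```

```text
2.85 [815.00651654  71.64592047 171.26935924] [-1.00176413  0.15678273 -0.33357018]
[738.96505851  75.75751187 334.1012604 ]
```

View pics/w2.png

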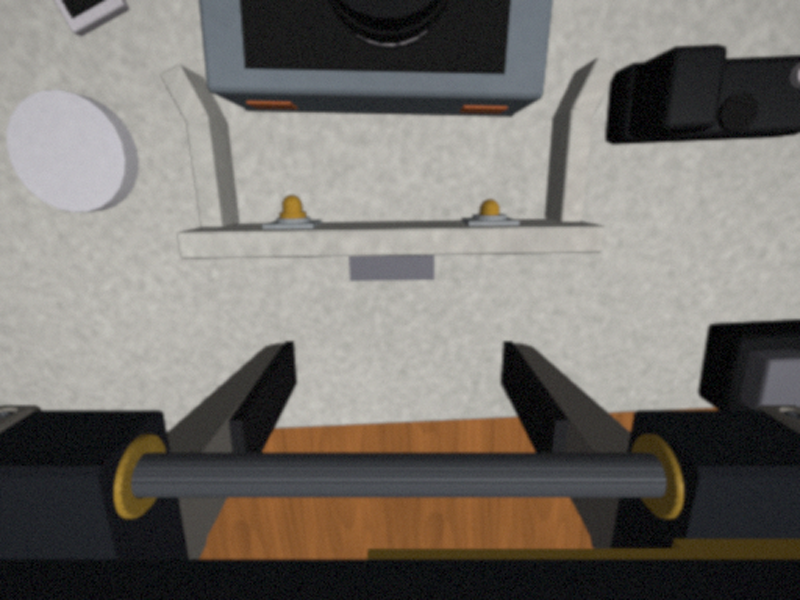

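This view looks straight down on the gap. The right pin tip is at (292,195), the left at (489,199), and the wall front edge is near row 226–233. I'll measure at higher zoom.

```bash
python3 - <<'E'
from h import *
d=np.load("pics/w2.npz");img=d["img"]
cv2.imwrite("pics/w2a.png",cv2.resize(img[50:170,110:390,::-1],None,fx=2.8,fy=5,interpolation=cv2.INTER_CUBIC))
E
```

```text
(no output)
```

View pics/w2a.png

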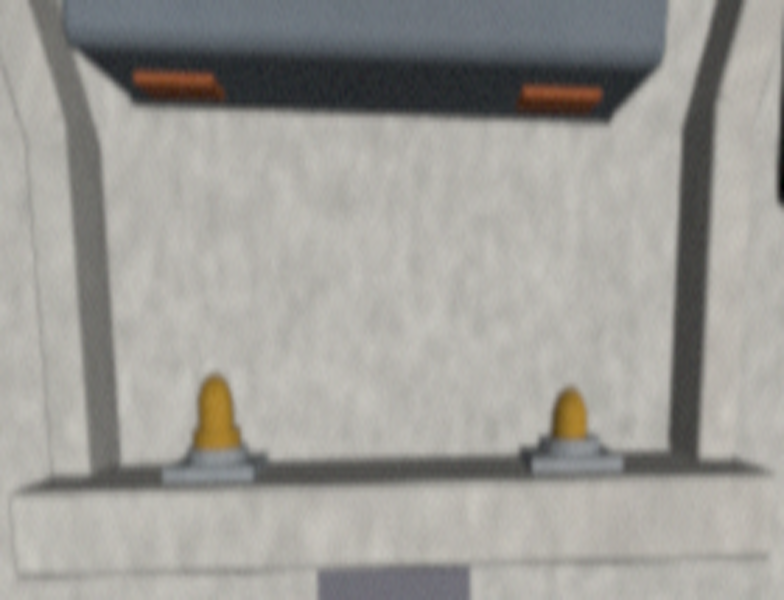

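```bash
python3 - <<'E'
from h import *
d=np.load("pics/w2.npz");K,R,C=d["K"],d["R"],d["C"]
A=lambda a,b:(110+(a+.5)/2.8-.5,50+(b+.5)/5-.5)
L={"tipR":(A(215,374),32),"tipL":(A(570,387),32),"w0a":(A(120,467),0),"w0b":(A(670,455),0),"wTa":(A(30,491),60),"wTb":(A(760,471),60),
"rb R":(A(145,102),0),"rb L":(A(600,122),0),"padR":(A(178,70),36),"padL":(A(560,88),36)}
Q={k:onplane(uv,z,K,R,C) for k,(uv,z) in L.items()}
for k in Q: print(k,np.round(Q[k],1))
line=lambda a,b,y:Q[a][0]+(Q[b][0]-Q[a][0])*(y-Q[a][1])/(Q[b][1]-Q[a][1])
for t in"RL":
    q=Q["tip"+t]; print(t,"prot from z0 line",line("w0a","w0b",q[1])-q[0],"z60",line("wTa","wTb",q[1])-q[0],"gap to box",q[0]-line("rb R","rb L",q[1]))
y=lambda a,b:np.arctan2(Q[a][0]-Q[b][0],Q[b][1]-Q[a][1])
print(y("w0a","w0b"),y("wTa","wTb"),y("rb R","rb L"),y("tipR","tipL"))
E
```

```text
tipR [ 7.434e+02 -1.000e-01  3.200e+01]
tipL [753.5 139.8  32. ]
w0a [763.9 -53.1   0. ]
w0b [773.9 190.9   0. ]
wTa [762.5 -63.6  60. ]
wTb [772.6 203.2  60. ]
rb R [681.5 -29.5   0. ]
rb L [695.7 158.5   0. ]
padR [682.3  -5.2  36. ]
padL [693.1 134.8  36. ]
R prot from z0 line 22.727400936394588 z60 21.567565696774523 gap to box 59.64410577667377
L prot from z0 line 18.23971012178879 z60 16.638910217743273 gap to box 59.24562587713706
-0.040711158956875916 -0.03756271086176837 -0.07553004901026525 -0.07269619840936391
```

Call:
{"api": "apply_moves", "payload": {
  "targets": [
    [[0,0,0],[4.4,1.1,0],0],
    [[0,0,0],[4.4,1.1,0],0],
    [[0,0,0],[4.4,1.1,0],0],
    [[0,0,0],[4.4,1.1,0],0],
    [[0,0,0],[4.4,1.1,0],0]
  ]
}}

```text
t: 3.4
position: [595.5, 137.7, 174.2]
tcp_rot: [[-0.999, 0.053, 0.001], [0.053, 0.999, 0.001], [-0.001, 0.001, -1.0]]
ft_force: [0.7, 0.7, 0.0]
width: 0.587
```

Call:
{"api": "apply_moves", "payload": {
  "targets": [
    [[0,0,0],[4.4,1.1,0],0],
    [[0,0,0],[4.4,1.1,0],0],
    [[0,0,0],[0,0,3],0],
    [[0,0,0],[0,0,3],0],
    [[0,0,0],[0,0,0],0]
  ]
}}

```text
t: 3.9
position: [508.3, 163.0, 111.3]
tcp_rot: [[-0.999, 0.052, -0.005], [0.052, 0.999, -0.001], [0.005, -0.001, -1.0]]
ft_force: [-0.6, -0.6, 0.3]
width: 0.152
```

Call:
{"api": "apply_moves", "payload": {
  "targets": [
    [[0,0,0],[0,0.3,3],0],
    [[0,0,0],[0,0,3],0],
    [[0,0,0],[0,0,2.5],0],
    [[0,0,0],[0,0,0],0],
    [[0,0,0],[0,0,0],0]
  ]
}}

```text
t: 4.4
position: [512.9, 166.3, 29.2]
tcp_rot: [[-0.999, 0.054, 0.001], [0.054, 0.999, 0.001], [-0.001, 0.001, -1.0]]
ft_force: [-0.2, 0.2, 0.4]
width: 0.007
```

```bash
python3 - <<'E'
from h import *
s=telemetry.observe(); print(s["t"],s["position"],s["ft_force"])
img,K,R,C=cam("wrist"); cv2.imwrite("pics/w3.png",img[:,:,::-1])
img,K,R,C=cam("top"); cv2.imwrite("pics/top3.png",cv2.resize(img[80:220,130:310,::-1],None,fx=4,fy=4,interpolation=cv2.INTER_CUBIC))
E
```

```text
4.4 [512.85800436 166.31421879  29.20135033] [-0.19632623  0.15965172  0.35866801]
```

View pics/w3.png

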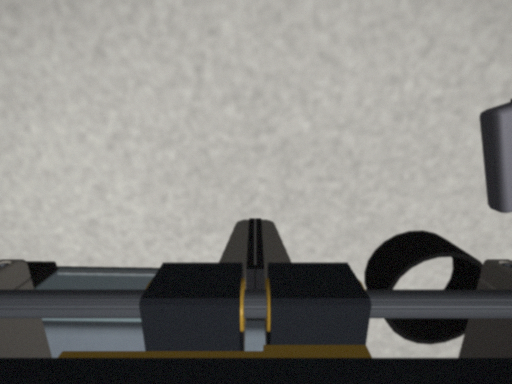

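View pics/top3.png

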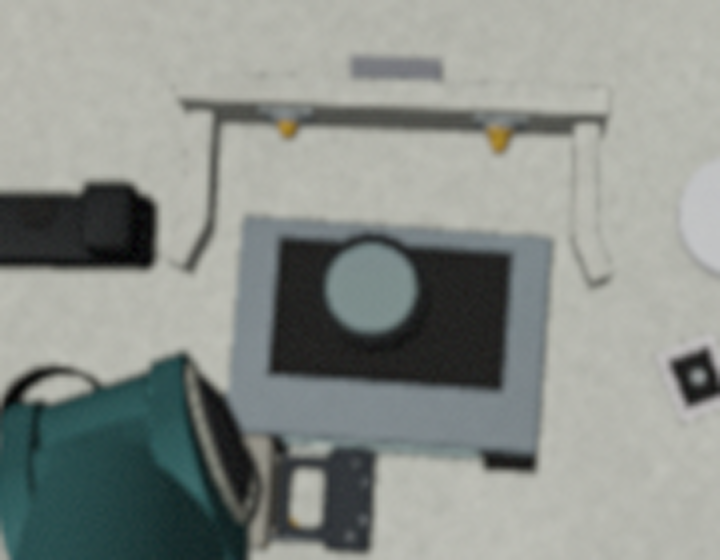

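Call:
{"api": "apply_moves", "payload": {
  "targets": [
    [[0,0,0],[-1,0,0.3],0],
    [[0,0,0],[-0.6,0,0.2],0],
    [[0,0,0],[-0.2,0,0],0],
    [[0,0,0],[-0.2,0,0],0]
  ]
}}

```text
t: 4.9
position: [532.9, 164.7, 22.6]
tcp_rot: [[-0.999, 0.054, 0.0], [0.054, 0.999, -0.0], [-0.0, -0.0, -1.0]]
ft_force: [-0.3, -0.7, 0.2]
width: 0.006
```

Call:
{"api": "apply_moves", "payload": {
  "targets": [
    [[0,0,0],[-0.2,0,0],0],
    [[0,0,0],[-0.2,0,0],0]
  ]
}}

```text
t: 5.1
position: [534.8, 164.6, 22.3]
tcp_rot: [[-0.999, 0.054, -0.004], [0.054, 0.999, -0.001], [0.004, -0.001, -1.0]]
ft_force: [-7.9, 0.4, 6.5]
width: 0.002
```

Call:
{"api": "apply_moves", "payload": {
  "targets": [
    [[0,0,0],[-0.15,0,0],0],
    [[0,0,0],[-0.15,0,0],0]
  ]
}}

```text
t: 5.3
position: [534.8, 164.6, 22.2]
tcp_rot: [[-0.999, 0.054, -0.01], [0.054, 0.999, -0.001], [0.01, -0.002, -1.0]]
ft_force: [-14.0, -0.7, 14.5]
width: 0.007
```

Call:
{"api": "apply_moves", "payload": {
  "targets": [
    [[0,0,0],[-0.15,0,0],0],
    [[0,0,0],[-0.15,0,0],0]
  ]
}}

```text
t: 5.5
position: [535.8, 165.1, 22.2]
tcp_rot: [[-0.999, 0.053, -0.013], [0.053, 0.999, -0.001], [0.013, -0.002, -1.0]]
ft_force: [-17.0, 1.5, 14.8]
width: 0.005
```

Call:
{"api": "apply_moves", "payload": {
  "targets": [
    [[0,0,0],[-0.1,0,-0.1],0],
    [[0,0,0],[-0.1,0,-0.1],0]
  ]
}}

```text
t: 5.7
position: [539.6, 165.6, 23.0]
tcp_rot: [[-0.999, 0.052, -0.009], [0.052, 0.999, 0.0], [0.009, -0.0, -1.0]]
ft_force: [-6.4, 3.2, -5.0]
width: 0.007
```

Call:
{"api": "apply_moves", "payload": {
  "targets": [
    [[0,0,0],[-0.2,0,0],0],
    [[0,0,0],[-0.2,0,0],0]
  ]
}}

```text
t: 5.9
position: [542.8, 166.0, 23.0]
tcp_rot: [[-0.999, 0.052, -0.011], [0.052, 0.999, 0.0], [0.011, -0.0, -1.0]]
ft_force: [-10.4, 5.9, 0.1]
width: 0.005
```

Call:
{"api": "apply_moves", "payload": {
  "targets": [
    [[0,0,0],[-0.2,0,0],0],
    [[0,0,0],[-0.2,0,0],0]
  ]
}}

```text
t: 6.1
position: [546.9, 166.2, 23.0]
tcp_rot: [[-0.999, 0.052, -0.01], [0.052, 0.999, 0.001], [0.01, 0.0, -1.0]]
ft_force: [-10.2, 5.5, -0.2]
width: 0.004
```

Call:
{"api": "apply_moves", "payload": {
  "targets": [
    [[0,0,0],[1.5,0,0],0],
    [[0,0,0],[1.8,-2,0],0],
    [[0,0,0],[0,-5,0],0],
    [[0,0,0],[0,-5,0],0],
    [[0,0,0],[0,-4.4,0],0]
  ]
}}

```text
t: 6.6
position: [510.4, -0.3, 24.7]
tcp_rot: [[-0.999, 0.054, 0.001], [0.054, 0.999, -0.0], [-0.001, -0.0, -1.0]]
ft_force: [0.7, 0.2, -0.1]
width: 0.009
```

Call:
{"api": "apply_moves", "payload": {
  "targets": [
    [[0,0,0],[0,-1.1,0],0],
    [[0,0,0],[0,0,0],0],
    [[0,0,0],[0,0,0],0]
  ]
}}

```text
t: 6.9
position: [510.4, -7.9, 24.6]
tcp_rot: [[-0.999, 0.053, 0.0], [0.053, 0.999, 0.001], [-0.0, 0.001, -1.0]]
ft_force: [-0.3, 0.5, -0.0]
width: 0.006
```

```bash
python3 - <<'E'
from h import *
s=telemetry.observe(); print(s["t"],s["position"],s["ft_force"])
img,K,R,C=cam("top");np.savez("pics/top4.npz",img=img,K=K,R=R,C=C); cv2.imwrite("pics/top4.png",cv2.resize(img[80:220,130:310,::-1],None,fx=4,fy=4,interpolation=cv2.INTER_CUBIC))
E
```

```text
6.9 [510.36352693  -7.85628253  24.62781332] [-0.32777779  0.53550575 -0.01531926]
```

View pics/top4.png

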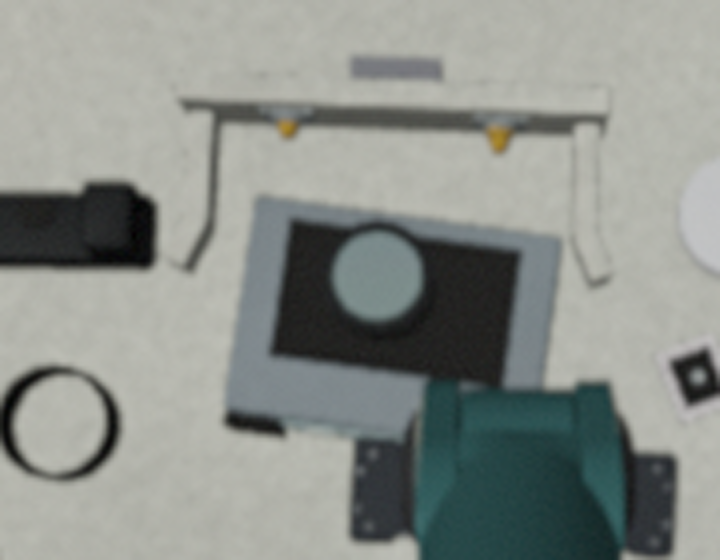

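```bash
cat >> h.py <<'E'
def topbox(f,RL,RR,x0=130,y0=80,s=4.):
    d=np.load(f);K,R,C=d["K"],d["R"],d["C"]
    P=lambda p,z:onplane((x0+(p[0]+.5)/s-.5,y0+(p[1]+.5)/s-.5),z,K,R,C)
    a,b=P(RL,66),P(RR,66); a[0]+=2;b[0]+=2   # bias against wrist view (~2 mm)
    e=b-a; th=np.arctan2(e[0],-e[1]); ex=np.array([np.cos(th),np.sin(th)]); ey=np.array([-ex[1],ex[0]])
    m=(a+b)[:2]/2
    print("len",np.linalg.norm(e),"th",th,"rel dock",th+.039,"rear mid",m)
    for n,sg in(("L",1),("R",-1)):
        print(n,"pad",m+70*sg*ey,"block",m-150*ex+82*sg*ey)
    print("gaps (tips L 754,140; R 744,0): L",754-(m[0]+(140-m[1])/ey[1]*ey[0]),"R",744-(m[0]+(0-m[1])/ey[1]*ey[0]))
E
python3 - <<'E'
from h import *
topbox("pics/top4.npz",(257,195),(562,238))
E
```

```text
len 196.51741517852102 th -0.14365350017698206 rel dock -0.10465350017698205 rear mid [694.24209962  56.4476115 ]
L pad [704.26329469 125.72658125] block [557.52627867 159.0769655 ]
R pad [684.22090455 -12.83135825] block [534.04805022  -3.23376362]
gaps (tips L 754,140; R 744,0): L 47.6720569128064 R 57.923040944139984
```

Call:
{"api": "apply_moves", "payload": {
  "targets": [
    [[0,0,0],[-0.7,-0.4,0],0],
    [[0,0,0],[-0.3,0,0],0],
    [[0,0,0],[-0.2,0,0],0],
    [[0,0,0],[-0.2,0,0],0]
  ]
}}

```text
t: 7.35
position: [522.9, -13.2, 24.4]
tcp_rot: [[-0.999, 0.053, -0.003], [0.053, 0.999, 0.0], [0.003, 0.0, -1.0]]
ft_force: [-5.4, 1.5, 4.3]
width: 0.005
```

Call:
{"api": "apply_moves", "payload": {
  "targets": [
    [[0,0,0],[-0.2,0,0],0],
    [[0,0,0],[-0.1,0,-0.05],0]
  ]
}}

```text
t: 7.55
position: [522.9, -13.2, 24.3]
tcp_rot: [[-0.999, 0.053, -0.008], [0.053, 0.999, 0.001], [0.008, 0.0, -1.0]]
ft_force: [-9.5, 1.4, 3.3]
width: 0.005
```

Call:
{"api": "apply_moves", "payload": {
  "targets": [
    [[0,0,0],[-0.1,0,-0.05],0],
    [[0,0,0],[-0.1,0,-0.05],0]
  ]
}}

```text
t: 7.75
position: [524.4, -14.2, 24.6]
tcp_rot: [[-0.999, 0.054, -0.009], [0.054, 0.999, -0.0], [0.009, -0.001, -1.0]]
ft_force: [-5.9, -1.4, -4.5]
width: 0.005
```

Call:
{"api": "apply_moves", "payload": {
  "targets": [
    [[0,0,0],[-0.2,0,0],0],
    [[0,0,0],[-0.2,0,0],0],
    [[0,0,0],[-0.2,0,0],0]
  ]
}}

```text
t: 8.05
position: [528.6, -16.0, 24.4]
tcp_rot: [[-0.998, 0.055, -0.013], [0.055, 0.998, -0.001], [0.013, -0.002, -1.0]]
ft_force: [-12.8, -4.3, 4.7]
width: 0.003
```

Call:
{"api": "apply_moves", "payload": {
  "targets": [
    [[0,0,0],[-0.2,0,0],0],
    [[0,0,0],[-0.2,0,0],0],
    [[0,0,0],[-0.2,0,0],0],
    [[0,0,0],[-0.2,0,0],0]
  ]
}}

```text
t: 8.45
position: [536.0, -17.8, 24.4]
tcp_rot: [[-0.998, 0.056, -0.014], [0.056, 0.998, -0.003], [0.014, -0.003, -1.0]]
ft_force: [-13.5, -6.5, 6.3]
width: 0.007
```

Call:
{"api": "apply_moves", "payload": {
  "targets": [
    [[0,0,0],[-0.2,0,0],0],
    [[0,0,0],[-0.2,0,0],0],
    [[0,0,0],[-0.2,0,0],0],
    [[0,0,0],[-0.2,0,0],0]
  ]
}}

```text
t: 8.85
position: [543.5, -18.6, 24.4]
tcp_rot: [[-0.998, 0.056, -0.015], [0.056, 0.998, -0.003], [0.015, -0.004, -1.0]]
ft_force: [-15.0, -6.9, 6.6]
width: 0.005
```

Call:
{"api": "apply_moves", "payload": {
  "targets": [
    [[0,0,0],[-0.2,0,-0.05],0],
    [[0,0,0],[-0.2,0,0],0],
    [[0,0,0],[2,0,0],0],
    [[0,0,0],[2,0,0],0]
  ]
}}

```text
t: 9.25
position: [514.6, -13.7, 26.3]
tcp_rot: [[-0.999, 0.055, 0.0], [0.055, 0.999, -0.0], [-0.0, -0.0, -1.0]]
ft_force: [-1.0, 0.9, -0.7]
width: -0.0
```

```bash
python3 - <<'E'
from h import *
s=telemetry.observe(); print(s["t"],s["position"],s["ft_force"])
img,K,R,C=cam("top");np.savez("pics/top5.npz",img=img,K=K,R=R,C=C); cv2.imwrite("pics/top5.png",cv2.resize(img[80:220,130:310,::-1],None,fx=4,fy=4,interpolation=cv2.INTER_CUBIC))
E
```

```text
9.25 [514.55498891 -13.66222361  26.30641588] [-1.04557988  0.85400531 -0.68191982]
```

View pics/top5.png

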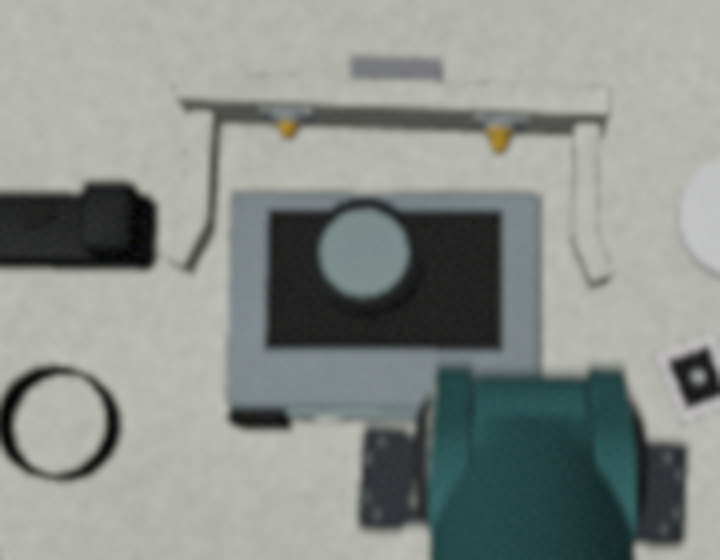

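```bash
python3 - <<'E'
from h import *
topbox("pics/top5.npz",(231,191),(541,194))
E
```

```text
len 197.87323341179695 th -0.011437583577507064 rel dock 0.027562416422492936 rear mid [709.79896194  71.39111273]
L pad [710.59957533 141.38653414] block [560.74663461 155.10134937]
R pad [708.99834854   1.39569132] block [558.8709118   -8.88792365]
gaps (tips L 754,140; R 744,0): L 43.41628396093586 R 35.01761549022831
```

Call:
{"api": "apply_moves", "payload": {
  "targets": [
    [[0,0,0],[0,4.5,0],0],
    [[0,0,0],[0,4.5,0],0],
    [[0,0,0],[0,4.5,0],0],
    [[0,0,0],[0,4.2,0],0],
    [[0,0,0],[-0.9,0,0.1],0]
  ]
}}

```text
t: 9.8
position: [532.6, 171.4, 25.8]
tcp_rot: [[-0.999, 0.043, 0.001], [0.043, 0.999, 0.004], [-0.0, 0.004, -1.0]]
ft_force: [-0.4, 1.1, 0.5]
width: 0.002
```

Call:
{"api": "apply_moves", "payload": {
  "targets": [
    [[0,0,0],[-0.8,0,0],0],
    [[0,0,0],[-0.4,0,0],0],
    [[0,0,0],[-0.2,0,0],0],
    [[0,0,0],[-0.2,0,0],0]
  ]
}}

```text
t: 10.2
position: [549.6, 160.2, 25.6]
tcp_rot: [[-0.998, 0.057, -0.0], [0.057, 0.998, -0.001], [0.0, -0.001, -1.0]]
ft_force: [0.5, 0.3, 0.5]
width: 0.004
```

Call:
{"api": "apply_moves", "payload": {
  "targets": [
    [[0,0,0],[-0.1,0.3,0],0],
    [[0,0,0],[-0.2,0,0],0],
    [[0,0,0],[-0.1,0,0],0]
  ]
}}

```text
t: 10.5
position: [550.6, 164.2, 25.2]
tcp_rot: [[-0.999, 0.054, -0.006], [0.054, 0.999, -0.001], [0.006, -0.002, -1.0]]
ft_force: [-9.4, -1.6, 8.1]
width: 0.001
```

Call:
{"api": "apply_moves", "payload": {
  "targets": [
    [[0,0,0],[-0.1,0,-0.05],0],
    [[0,0,0],[-0.1,0,-0.05],0],
    [[0,0,0],[-0.1,0,-0.05],0]
  ]
}}

```text
t: 10.8
position: [552.4, 165.0, 25.7]
tcp_rot: [[-0.999, 0.053, -0.008], [0.053, 0.999, -0.001], [0.008, -0.001, -1.0]]
ft_force: [-5.5, 1.8, -4.7]
width: 0.007
```

Sliding now. I'll push to about x=571.

Call:
{"api": "apply_moves", "payload": {
  "targets": [
    [[0,0,0],[-0.2,0,0],0],
    [[0,0,0],[-0.2,0,0],0],
    [[0,0,0],[-0.2,0,0],0],
    [[0,0,0],[-0.2,0,0],0]
  ]
}}

```text
t: 11.2
position: [559.2, 166.5, 25.6]
tcp_rot: [[-0.999, 0.052, -0.01], [0.052, 0.999, 0.001], [0.01, 0.0, -1.0]]
ft_force: [-10.0, 5.2, 0.7]
width: 0.005
```

Call:
{"api": "apply_moves", "payload": {
  "targets": [
    [[0,0,0],[-0.2,0,0],0],
    [[0,0,0],[-0.2,0,-0.05],0],
    [[0,0,0],[-0.2,0,0],0],
    [[0,0,0],[-0.2,0,0],0]
  ]
}}

```text
t: 11.6
position: [567.0, 166.7, 25.9]
tcp_rot: [[-0.999, 0.052, -0.01], [0.052, 0.999, 0.002], [0.01, 0.001, -1.0]]
ft_force: [-9.8, 5.0, -0.1]
width: 0.004
```

Call:
{"api": "apply_moves", "payload": {
  "targets": [
    [[0,0,0],[-0.2,0,0],0],
    [[0,0,0],[-0.2,0,0],0],
    [[0,0,0],[1.5,0,0],0],
    [[0,0,0],[1.5,-1,0],0]
  ]
}}

```text
t: 12.0
position: [545.7, 156.9, 27.5]
tcp_rot: [[-0.999, 0.052, 0.001], [0.052, 0.999, 0.001], [-0.001, 0.001, -1.0]]
ft_force: [-0.1, -0.1, -0.0]
width: 0.001
```

Call:
{"api": "apply_moves", "payload": {
  "targets": [
    [[0,0,0],[0.2,-4.5,0],0],
    [[0,0,0],[0,-4.5,0],0],
    [[0,0,0],[0,-4.5,0],0],
    [[0,0,0],[0,-3,0],0],
    [[0,0,0],[0,0,0],0]
  ]
}}

```text
t: 12.5
position: [534.9, -15.4, 27.8]
tcp_rot: [[-0.998, 0.062, 0.001], [0.062, 0.998, -0.002], [-0.001, -0.002, -1.0]]
ft_force: [-0.4, -0.3, -0.2]
width: 0.006
```

```bash
python3 - <<'E'
from h import *
s=telemetry.observe(); print(s["t"],s["position"],s["ft_force"])
img,K,R,C=cam("top");np.savez("pics/top6.npz",img=img,K=K,R=R,C=C); cv2.imwrite("pics/top6.png",cv2.resize(img[80:220,130:310,::-1],None,fx=4,fy=4,interpolation=cv2.INTER_CUBIC))
E
```

```text
12.5 [534.91900062 -15.36300996  27.84188585] [-0.4142751  -0.33774824 -0.15875783]
```

View pics/top6.png

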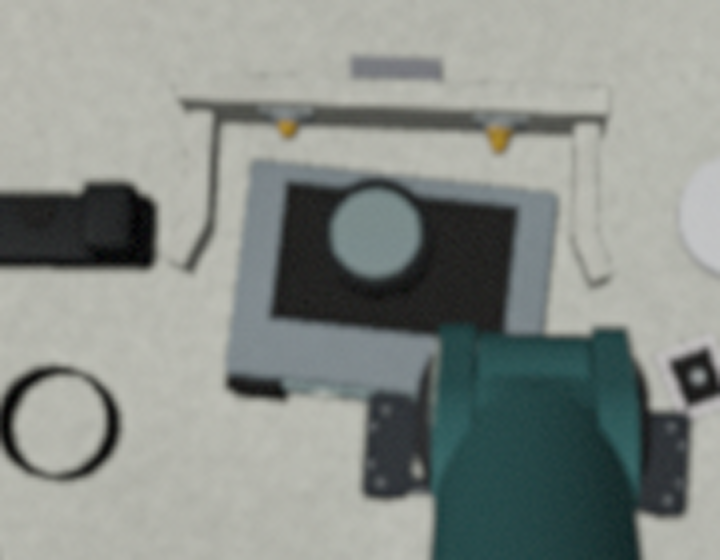

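```bash
python3 - <<'E'
from h import *
topbox("pics/top6.npz",(251,160),(558,194))
E
```

```text
len 197.44601185029583 th -0.11374459347084674 rel dock -0.07474459347084675 rear mid [719.85503921  59.69906682]
L pad [727.80000309 129.24673069] block [580.13128861 158.19410995]
R pad [711.91007533  -9.84859704] block [561.51737324  -4.7461311 ]
gaps (tips L 754,140; R 744,0): L 24.971568357697834 R 30.964843780643264
```

Call:
{"api": "apply_moves", "payload": {
  "targets": [
    [[0,0,0],[-0.7,0.2,0.2],0],
    [[0,0,0],[-0.5,0,0],0],
    [[0,0,0],[-0.2,0,0],0],
    [[0,0,0],[-0.2,0,0],0]
  ]
}}

```text
t: 12.95
position: [551.5, -7.3, 25.5]
tcp_rot: [[-0.999, 0.052, -0.0], [0.052, 0.999, 0.0], [0.0, 0.0, -1.0]]
ft_force: [-0.6, 0.7, 0.4]
width: 0.006
```

Call:
{"api": "apply_moves", "payload": {
  "targets": [
    [[0,0,0],[-0.15,0,0],0],
    [[0,0,0],[-0.1,0,-0.05],0]
  ]
}}

```text
t: 13.15
position: [551.7, -7.4, 25.5]
tcp_rot: [[-0.999, 0.053, -0.004], [0.053, 0.999, 0.001], [0.004, 0.001, -1.0]]
ft_force: [-4.4, 2.6, -0.5]
width: 0.005
```

Call:
{"api": "apply_moves", "payload": {
  "targets": [
    [[0,0,0],[-0.1,0,-0.05],0],
    [[0,0,0],[-0.1,0,-0.05],0]
  ]
}}

```text
t: 13.35
position: [552.5, -8.1, 25.8]
tcp_rot: [[-0.999, 0.054, -0.006], [0.054, 0.999, 0.0], [0.006, -0.0, -1.0]]
ft_force: [-5.1, 1.2, -3.8]
width: 0.005
```

Call:
{"api": "apply_moves", "payload": {
  "targets": [
    [[0,0,0],[-0.2,-0.1,0],0],
    [[0,0,0],[-0.2,-0.1,0],0],
    [[0,0,0],[-0.2,-0.1,0],0],
    [[0,0,0],[-0.2,-0.1,0],0]
  ]
}}

```text
t: 13.75
position: [559.5, -13.0, 25.7]
tcp_rot: [[-0.999, 0.054, -0.008], [0.054, 0.999, 0.0], [0.008, -0.0, -1.0]]
ft_force: [-7.0, 1.7, -0.1]
width: 0.009
```

Call:
{"api": "apply_moves", "payload": {
  "targets": [
    [[0,0,0],[-0.2,-0.1,0],0],
    [[0,0,0],[-0.2,-0.1,0],0],
    [[0,0,0],[-0.2,0,0],0],
    [[0,0,0],[-0.2,0,0],0]
  ]
}}

```text
t: 14.15
position: [565.1, -16.2, 25.7]
tcp_rot: [[-0.998, 0.054, -0.013], [0.054, 0.999, -0.001], [0.013, -0.002, -1.0]]
ft_force: [-13.7, -0.8, 6.5]
width: 0.004
```

Call:
{"api": "apply_moves", "payload": {
  "targets": [
    [[0,0,0],[-0.2,0,-0.05],0],
    [[0,0,0],[-0.2,0,0],0],
    [[0,0,0],[1.5,0,0],0],
    [[0,0,0],[1,1,0],0]
  ]
}}

```text
t: 14.55
position: [550.2, -5.9, 27.4]
tcp_rot: [[-0.998, 0.057, -0.0], [0.057, 0.998, -0.001], [-0.0, -0.001, -1.0]]
ft_force: [1.1, 0.2, 0.6]
width: 0.003
```

Call:
{"api": "apply_moves", "payload": {
  "targets": [
    [[0,0,0],[0,4.5,0],0],
    [[0,0,0],[0,4.5,0],0],
    [[0,0,0],[0,4.5,0],0],
    [[0,0,0],[0,3.2,0],0],
    [[0,0,0],[0,0,0],0]
  ]
}}

```text
t: 15.05
position: [559.5, 170.4, 28.0]
tcp_rot: [[-0.999, 0.045, 0.002], [0.045, 0.999, 0.004], [-0.001, 0.004, -1.0]]
ft_force: [-0.2, 1.4, 0.2]
width: 0.006
```

```bash
python3 - <<'E'
from h import *
s=telemetry.observe(); print(s["t"],s["position"],s["ft_force"])
img,K,R,C=cam("top");np.savez("pics/top7.npz",img=img,K=K,R=R,C=C); cv2.imwrite("pics/top7.png",cv2.resize(img[80:220,130:310,::-1],None,fx=4,fy=4,interpolation=cv2.INTER_CUBIC))
E
```

```text
15.05 [559.450451   170.43986607  27.9838252 ] [-0.21737921  1.39243155  0.18730571]
```

View pics/top7.png

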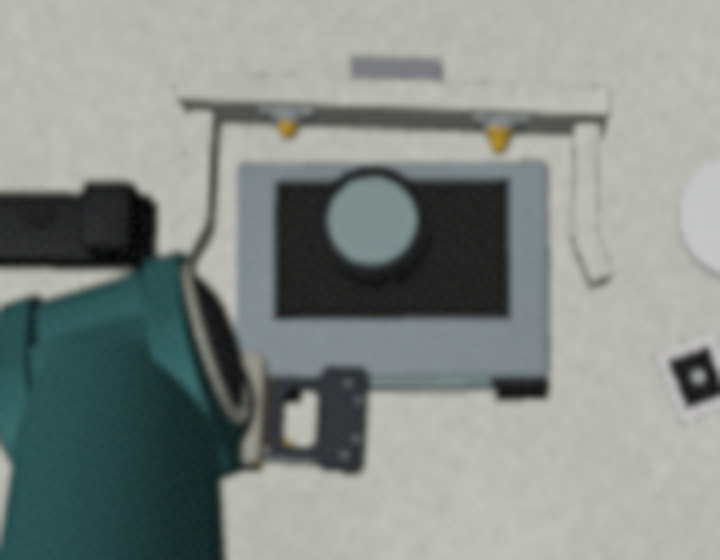

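```bash
python3 - <<'E'
from h import *
topbox("pics/top7.npz",(238,161),(548,162))
E
```

```text
len 198.18326792309966 th -0.004904612884029581 rel dock 0.03409538711597042 rear mid [729.93647344  66.9986253 ]
L pad [730.27979497 136.99778337] block [580.34045422 149.73332802]
R pad [729.59315192  -3.00053277] block [579.53610094 -14.26469945]
gaps (tips L 754,140; R 744,0): L 23.70548020394051 R 14.392131513564664
```

Call:
{"api": "apply_moves", "payload": {
  "targets": [
    [[0,0,0],[-0.5,-0.4,0.2],0],
    [[0,0,0],[-0.2,0,0],0],
    [[0,0,0],[-0.1,0,0],0]
  ]
}}

```text
t: 15.4
position: [568.3, 155.9, 25.6]
tcp_rot: [[-0.998, 0.057, 0.0], [0.057, 0.998, -0.001], [-0.0, -0.001, -1.0]]
ft_force: [0.4, 0.4, 0.7]
width: 0.005
```

Call:
{"api": "apply_moves", "payload": {
  "targets": [
    [[0,0,0],[-0.1,0.3,0],0],
    [[0,0,0],[-0.2,0,0],0],
    [[0,0,0],[-0.1,0,0],0]
  ]
}}

```text
t: 15.7
position: [568.8, 159.9, 25.2]
tcp_rot: [[-0.999, 0.054, -0.007], [0.054, 0.999, -0.001], [0.007, -0.002, -1.0]]
ft_force: [-9.8, -2.0, 7.6]
width: 0.006
```

Call:
{"api": "apply_moves", "payload": {
  "targets": [
    [[0,0,0],[-0.1,0,-0.05],0],
    [[0,0,0],[-0.1,0,-0.05],0],
    [[0,0,0],[-0.1,0,-0.05],0]
  ]
}}

```text
t: 16.0
position: [571.0, 160.9, 25.6]
tcp_rot: [[-0.999, 0.053, -0.007], [0.053, 0.999, -0.001], [0.007, -0.001, -1.0]]
ft_force: [-5.7, 1.0, -3.4]
width: 0.007
```

Call:
{"api": "apply_moves", "payload": {
  "targets": [
    [[0,0,0],[-0.2,0,0],0],
    [[0,0,0],[-0.2,0,0],0]
  ]
}}

```text
t: 16.2
position: [574.2, 161.9, 25.5]
tcp_rot: [[-0.999, 0.052, -0.009], [0.052, 0.999, 0.0], [0.009, 0.0, -1.0]]
ft_force: [-8.3, 3.4, -0.8]
width: 0.004
```

Call:
{"api": "apply_moves", "payload": {
  "targets": [
    [[0,0,0],[-0.2,0,0],0],
    [[0,0,0],[-0.2,0,0],0],
    [[0,0,0],[-0.2,0,0],0],
    [[0,0,0],[-0.2,0,0],0],
    [[0,0,0],[-0.2,0,0],0]
  ]
}}

```text
t: 16.7
position: [583.4, 163.1, 25.6]
tcp_rot: [[-0.999, 0.052, -0.01], [0.052, 0.999, 0.002], [0.01, 0.002, -1.0]]
ft_force: [-12.0, 6.2, -0.0]
width: 0.003
```

Call:
{"api": "apply_moves", "payload": {
  "targets": [
    [[0,0,0],[2,0,0],0],
    [[0,0,0],[1.5,0,-2],0],
    [[0,0,0],[0,0,-4],0],
    [[0,0,0],[0,0,-4.5],0],
    [[0,0,0],[0,-1,-4.5],0.3]
  ]
}}

```text
t: 17.2
position: [553.2, 153.1, 178.8]
tcp_rot: [[-0.999, 0.052, 0.0], [0.052, 0.999, 0.001], [-0.0, 0.001, -1.0]]
ft_force: [0.3, 0.0, 0.3]
width: 0.069
```

Call:
{"api": "apply_moves", "payload": {
  "targets": [
    [[0,0,0],[-4.4,-1.1,0],1],
    [[0,0,0],[-4.4,-1.1,0],1],
    [[0,0,0],[-4.4,-1.1,0],1],
    [[0,0,0],[-4.4,-1.1,0.3],1],
    [[0,0,0],[-4.4,-1.1,0.3],1]
  ]
}}

```text
t: 17.7
position: [772.0, 84.4, 171.5]
tcp_rot: [[-0.999, 0.054, 0.001], [0.054, 0.999, 0.001], [-0.001, 0.001, -1.0]]
ft_force: [0.9, 0.3, -1.6]
width: 0.504
```

Call:
{"api": "apply_moves", "payload": {
  "targets": [
    [[0,0,0],[-4.4,-1.1,0],1],
    [[0,0,0],[0,0,0],1],
    [[0,0,0],[0,0,0],1],
    [[0,0,0],[0,0,0],1]
  ]
}}

```text
t: 18.1
position: [812.5, 72.5, 171.3]
tcp_rot: [[-0.999, 0.053, -0.0], [0.053, 0.999, 0.001], [0.001, 0.001, -1.0]]
ft_force: [0.5, -0.2, -0.0]
width: 0.853
```

```bash
python3 - <<'E'
from h import *
s=telemetry.observe(); print(s["t"],s["position"],s["joint_vel"])
img,K,R,C=cam("wrist"); np.savez("pics/w4.npz",img=img,K=K,R=R,C=C); print(C)
cv2.imwrite("pics/w4a.png",cv2.resize(img[50:170,110:390,::-1],None,fx=2.8,fy=5,interpolation=cv2.INTER_CUBIC))
img,K,R,C=cam("top");np.savez("pics/top8.npz",img=img,K=K,R=R,C=C)
E
```

```text
18.1 [812.5425746   72.45126943 171.25164437] [-0.00965022 -0.02418969 -0.00431042  0.00741755  0.00130018  0.00082113
  0.00030596]
[736.2578146   76.58900317 333.96743617]
```

View pics/w4a.png

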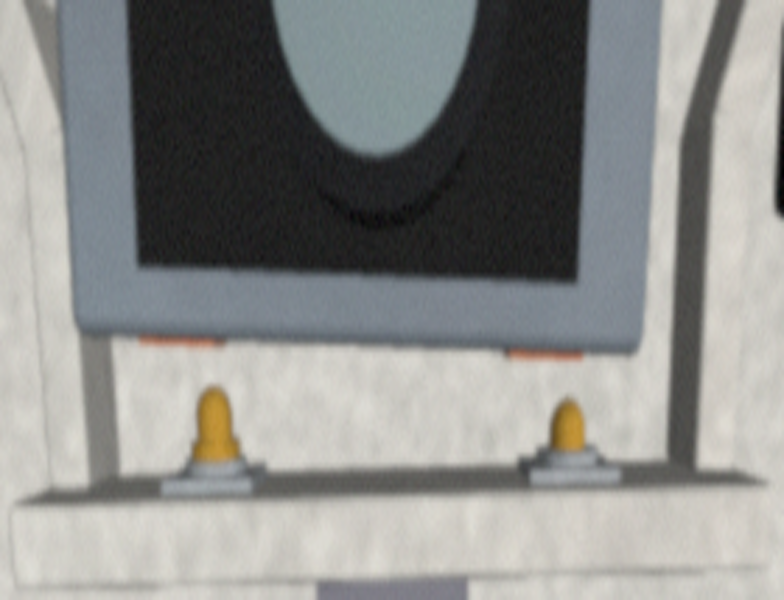

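```bash
cat >> h.py <<'E'
def wr(f,L,x0=110,y0=50,sx=2.8,sy=5.):
    d=np.load(f);K,R,C=d["K"],d["R"],d["C"]
    Q={k:onplane((x0+(a+.5)/sx-.5,y0+(b+.5)/sy-.5),z,K,R,C) for k,(a,b,z) in L.items()}
    for k in Q: print(k,np.round(Q[k],1))
    return Q
E
python3 - <<'E'
from h import *
Q=wr("pics/w4.npz",{"tipR":(214,387,32),"tipL":(568,399,32),"rR":(100,333,66),"rL":(620,352,66),"padRlow":(200,345,26),"padRhi":(200,340,40),"padLlow":(545,358,26),"w0a":(120,478,0),"w0b":(670,465,0)})
line=lambda a,b,y:Q[a][0]+(Q[b][0]-Q[a][0])*(y-Q[a][1])/(Q[b][1]-Q[a][1])
for t in"RL":
    q=Q["tip"+t]; print(t,"prot",line("w0a","w0b",q[1])-q[0],"gap",q[0]-line("rR","rL",q[1]))
E
```

```text
tipR [7.438e+02 1.000e-01 3.200e+01]
tipL [753.9 139.8  32. ]
rR [730.7 -29.5  66. ]
rL [743.9 150.7  66. ]
padRlow [734.6  -5.9  26. ]
padRhi [733.6  -2.   40. ]
padLlow [744.8 131.8  26. ]
w0a [764.3 -52.6   0. ]
w0b [774.2 191.9   0. ]
R prot 22.639611835081382 gap 10.942467092310153
L prot 18.212963364563734 gap 10.767408809594372
```

Call:
{"api": "apply_moves", "payload": {
  "targets": [
    [[0,0,0],[4.4,-1.75,0],0],
    [[0,0,0],[4.4,-1.75,0],0],
    [[0,0,0],[4.4,-1.75,0],0],
    [[0,0,0],[4.4,-1.75,0],0],
    [[0,0,0],[4.4,-1.75,0],0]
  ]
}}

```text
t: 18.7
position: [586.5, -3.7, 172.3]
tcp_rot: [[-0.999, 0.053, 0.002], [0.053, 0.999, 0.001], [-0.002, 0.001, -1.0]]
ft_force: [-0.8, 0.4, -0.1]
width: 0.55
```

Call:
{"api": "apply_moves", "payload": {
  "targets": [
    [[0,0,0],[4.4,-1.75,0],0],
    [[0,0,0],[0,0,3],0],
    [[0,0,0],[0,0,4],0],
    [[0,0,0],[0,0,4],0],
    [[0,0,0],[0,0,3.5],0]
  ]
}}

```text
t: 19.2
position: [543.7, -18.2, 26.2]
tcp_rot: [[-0.999, 0.053, 0.002], [0.053, 0.999, 0.001], [-0.002, 0.001, -1.0]]
ft_force: [-0.4, 0.2, 0.4]
width: 0.112
```

Call:
{"api": "apply_moves", "payload": {
  "targets": [
    [[0,0,0],[0,0,0],0],
    [[0,0,0],[0,0,0],0]
  ]
}}

```text
t: 19.4
position: [544.1, -18.6, 27.2]
tcp_rot: [[-0.999, 0.053, 0.001], [0.053, 0.999, 0.0], [-0.001, 0.0, -1.0]]
ft_force: [0.2, 0.0, 0.0]
width: 0.003
```

Call:
{"api": "apply_moves", "payload": {
  "targets": [
    [[0,0,0],[-1,0,0.1],0],
    [[0,0,0],[-1,0,0.1],0],
    [[0,0,0],[-0.5,0,0],0],
    [[0,0,0],[-0.2,0,0],0]
  ]
}}

```text
t: 19.8
position: [570.5, -20.4, 24.8]
tcp_rot: [[-0.999, 0.054, -0.002], [0.054, 0.999, 0.0], [0.002, 0.0, -1.0]]
ft_force: [-7.5, 1.6, 6.9]
width: 0.003
```

Call:
{"api": "apply_moves", "payload": {
  "targets": [
    [[0,0,0],[-0.15,0,0],0],
    [[0,0,0],[-0.15,0,0],0]
  ]
}}

```text
t: 20.0
position: [570.4, -20.4, 24.2]
tcp_rot: [[-0.998, 0.054, -0.008], [0.054, 0.999, 0.001], [0.008, 0.0, -1.0]]
ft_force: [-13.0, 2.6, 10.7]
width: 0.003
```

Call:
{"api": "apply_moves", "payload": {
  "targets": [
    [[0,0,0],[-0.1,0,-0.1],0],
    [[0,0,0],[-0.1,0,-0.05],0]
  ]
}}

```text
t: 20.2
position: [572.3, -21.4, 24.5]
tcp_rot: [[-0.998, 0.055, -0.008], [0.055, 0.999, -0.0], [0.008, -0.001, -1.0]]
ft_force: [-6.0, -1.9, -4.6]
width: 0.005
```

Call:
{"api": "apply_moves", "payload": {
  "targets": [
    [[0,0,0],[-0.15,0,0],0],
    [[0,0,0],[-0.15,0,0],0]
  ]
}}

```text
t: 20.4
position: [573.9, -22.1, 24.5]
tcp_rot: [[-0.998, 0.055, -0.011], [0.055, 0.998, -0.001], [0.011, -0.001, -1.0]]
ft_force: [-11.7, -2.8, 4.1]
width: 0.005
```

Call:
{"api": "apply_moves", "payload": {
  "targets": [
    [[0,0,0],[-0.15,0,-0.03],0],
    [[0,0,0],[-0.15,0,0],0]
  ]
}}

```text
t: 20.6
position: [576.8, -22.9, 24.5]
tcp_rot: [[-0.998, 0.055, -0.011], [0.055, 0.998, -0.002], [0.011, -0.002, -1.0]]
ft_force: [-11.8, -3.8, 1.6]
width: 0.001
```

Call:
{"api": "apply_moves", "payload": {
  "targets": [
    [[0,0,0],[-0.1,0,0],0],
    [[0,0,0],[1.5,0,0],0],
    [[0,0,0],[1.5,1,0],0],
    [[0,0,0],[0,4.5,0],0],
    [[0,0,0],[0,4.5,0],0]
  ]
}}

```text
t: 21.1
position: [559.4, 80.0, 26.7]
tcp_rot: [[-0.998, 0.058, 0.002], [0.058, 0.998, -0.0], [-0.002, -0.0, -1.0]]
ft_force: [1.0, 0.2, 0.8]
width: 0.004
```

Call:
{"api": "apply_moves", "payload": {
  "targets": [
    [[0,0,0],[0,4.5,0],0],
    [[0,0,0],[0,3.2,0],0],
    [[0,0,0],[-0.5,0,0.1],0],
    [[0,0,0],[-0.5,0,0],0],
    [[0,0,0],[0,0,0],0]
  ]
}}

```text
t: 21.6
position: [574.0, 154.8, 25.2]
tcp_rot: [[-0.998, 0.056, 0.001], [0.056, 0.998, -0.001], [-0.001, -0.001, -1.0]]
ft_force: [0.6, 0.7, 0.6]
width: 0.001
```

```bash
python3 - <<'E'
from h import *
s=telemetry.observe(); print(s["t"],s["position"],s["ft_force"])
img,K,R,C=cam("top");np.savez("pics/top9.npz",img=img,K=K,R=R,C=C); cv2.imwrite("pics/top9.png",cv2.resize(img[80:220,130:310,::-1],None,fx=4,fy=4,interpolation=cv2.INTER_CUBIC))
E
```

```text
21.6 [573.96512582 154.83861108  25.16975006] [0.56073445 0.6902645  0.62403582]
```

View pics/top9.png

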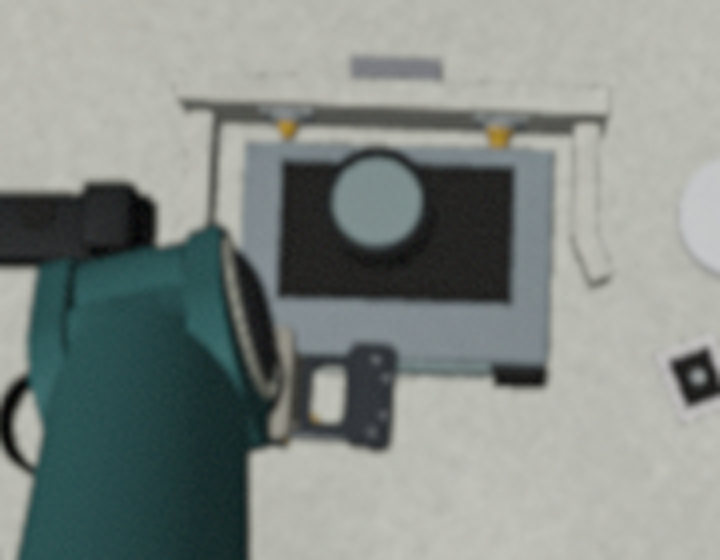

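```bash
python3 - <<'E'
from h import *
topbox("pics/top9.npz",(245,142),(555,151))
E
```

```text
len 198.45364714121635 th -0.031199909730561862 rel dock 0.007800090269438138 rear mid [739.70164118  62.58029575]
L pad [741.88528055 132.54622831] block [592.33262039 149.2196154 ]
R pad [737.51800181  -7.38563681] block [587.21666529 -14.70056946]
gaps (tips L 754,140; R 744,0): L 11.882086953569228 R 6.251492184269182
```

Call:
{"api": "apply_moves", "payload": {
  "targets": [
    [[0,0,0],[-0.4,0.3,0],0],
    [[0,0,0],[-0.3,0,0],0],
    [[0,0,0],[-0.2,0,0],0],
    [[0,0,0],[-0.1,0,0],0]
  ]
}}

```text
t: 22.05
position: [583.1, 158.7, 24.9]
tcp_rot: [[-0.999, 0.055, 0.0], [0.055, 0.999, -0.0], [-0.0, -0.0, -1.0]]
ft_force: [-0.1, 0.3, 0.0]
width: 0.006
```

Call:
{"api": "apply_moves", "payload": {
  "targets": [
    [[0,0,0],[-0.15,0,-0.03],0],
    [[0,0,0],[-0.15,0,-0.03],0]
  ]
}}

```text
t: 22.25
position: [583.5, 158.7, 24.9]
tcp_rot: [[-0.999, 0.054, -0.005], [0.054, 0.999, -0.001], [0.005, -0.001, -1.0]]
ft_force: [-7.1, -0.5, 1.7]
width: 0.002
```

Call:
{"api": "apply_moves", "payload": {
  "targets": [
    [[0,0,0],[-0.15,0,-0.05],0],
    [[0,0,0],[-0.15,0,0],0]
  ]
}}

```text
t: 22.45
position: [584.5, 159.1, 24.9]
tcp_rot: [[-0.999, 0.053, -0.009], [0.053, 0.999, -0.001], [0.009, -0.001, -1.0]]
ft_force: [-9.7, 0.8, 4.3]
width: 0.006
```

Call:
{"api": "apply_moves", "payload": {
  "targets": [
    [[0,0,0],[-0.15,0,0],0],
    [[0,0,0],[-0.15,0,0],0]
  ]
}}

```text
t: 22.65
position: [586.7, 160.0, 24.9]
tcp_rot: [[-0.999, 0.052, -0.01], [0.052, 0.999, 0.0], [0.01, -0.0, -1.0]]
ft_force: [-11.5, 3.4, 4.5]
width: 0.003
```

Call:
{"api": "apply_moves", "payload": {
  "targets": [
    [[0,0,0],[-0.15,0,0],0],
    [[0,0,0],[-0.15,0,0],0],
    [[0,0,0],[-0.15,0,0],0]
  ]
}}

```text
t: 22.95
position: [590.5, 161.1, 24.9]
tcp_rot: [[-0.999, 0.052, -0.011], [0.052, 0.999, 0.001], [0.011, 0.001, -1.0]]
ft_force: [-12.5, 4.7, 5.7]
width: 0.003
```

Call:
{"api": "apply_moves", "payload": {
  "targets": [
    [[0,0,0],[-0.1,0,-0.05],0],
    [[0,0,0],[-0.1,0,0],0],
    [[0,0,0],[-0.1,0,0],0]
  ]
}}

```text
t: 23.25
position: [593.6, 161.4, 25.0]
tcp_rot: [[-0.999, 0.052, -0.011], [0.052, 0.999, 0.002], [0.011, 0.001, -1.0]]
ft_force: [-13.1, 5.2, 2.9]
width: 0.004
```

Call:
{"api": "apply_moves", "payload": {
  "targets": [
    [[0,0,0],[2.5,0,0],0],
    [[0,0,0],[1.2,0,-2],0],
    [[0,0,0],[0,0,-4],0],
    [[0,0,0],[0,0,-4.5],0],
    [[0,0,0],[0,-1,-4.5],0.3]
  ]
}}

```text
t: 23.75
position: [561.6, 151.6, 178.2]
tcp_rot: [[-0.999, 0.052, 0.0], [0.052, 0.999, 0.001], [-0.0, 0.001, -1.0]]
ft_force: [0.4, 0.7, -0.6]
width: 0.071
```

Call:
{"api": "apply_moves", "payload": {
  "targets": [
    [[0,0,0],[-4.4,-1.1,0],1],
    [[0,0,0],[-4.4,-1.1,0],1],
    [[0,0,0],[-4.4,-1.1,0],1],
    [[0,0,0],[-4.4,-1.1,0],1],
    [[0,0,0],[-4.4,-1.1,0],1]
  ]
}}

```text
t: 24.25
position: [780.3, 82.8, 176.8]
tcp_rot: [[-0.999, 0.054, 0.001], [0.054, 0.999, 0.0], [-0.001, 0.0, -1.0]]
ft_force: [0.8, -0.1, 0.3]
width: 0.504
```

Call:
{"api": "apply_moves", "payload": {
  "targets": [
    [[0,0,0],[-4.2,-1.1,0],1],
    [[0,0,0],[0,0,0],1],
    [[0,0,0],[0,0,0],1],
    [[0,0,0],[0,0,0],1]
  ]
}}

```text
t: 24.65
position: [819.0, 71.1, 176.6]
tcp_rot: [[-0.999, 0.053, -0.001], [0.053, 0.999, 0.001], [0.001, 0.001, -1.0]]
ft_force: [-0.1, -0.6, -0.2]
width: 0.855
```

```bash
python3 - <<'E'
from h import *
s=telemetry.observe(); print(s["t"],s["position"],s["joint_vel"])
img,K,R,C=cam("wrist"); np.savez("pics/w5.npz",img=img,K=K,R=R,C=C); print(C)
cv2.imwrite("pics/w5a.png",cv2.resize(img[50:170,110:390,::-1],None,fx=2.8,fy=5,interpolation=cv2.INTER_CUBIC))
E
```

```text
24.65 [818.99900021  71.11252972 176.60264524] [-8.43054990e-03 -2.32630992e-02 -4.25320947e-03  5.59965953e-03
  1.03593321e-03  1.09250800e-03 -4.58295926e-05]
[742.71598969  75.26888491 339.31883386]
```

View pics/w5a.png

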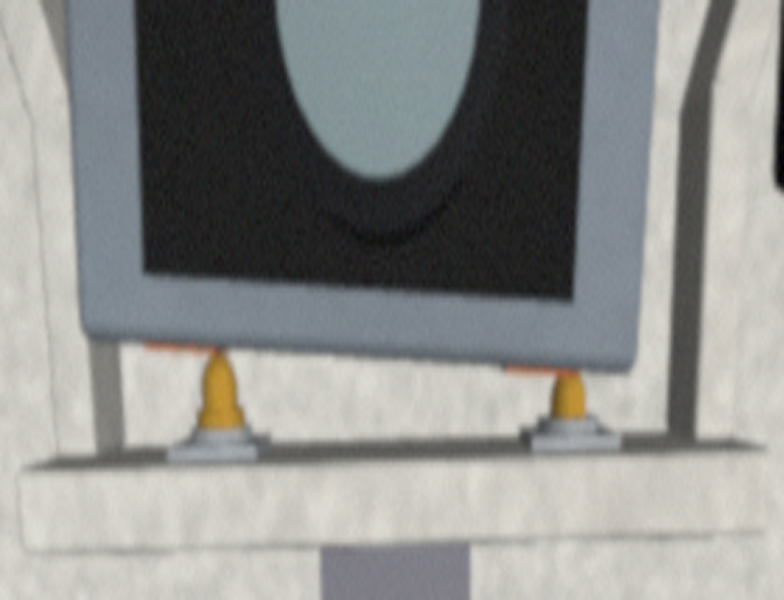

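```bash
python3 - <<'E'
from h import *
Q=wr("pics/w5.npz",{"tipR":(219,350,32),"tipL":(569,371,32),"rR":(110,336,66),"rL":(620,367,66),"w0a":(125,446,0),"w0b":(668,437,0),"wTa":(30,470,60),"wTb":(760,450,60)})
line=lambda a,b,y:Q[a][0]+(Q[b][0]-Q[a][0])*(y-Q[a][1])/(Q[b][1]-Q[a][1])
for t in"RL":
    q=Q["tip"+t]; print(t,"prot",line("w0a","w0b",q[1])-q[0],line("wTa","wTb",q[1])-q[0],"gap nominal",{"R":743.6,"L":753.8}[t]-line("rR","rL",q[1]))
y=lambda a,b:np.arctan2(Q[a][0]-Q[b][0],Q[b][1]-Q[a][1]);print(y("rR","rL"))
E
```

```text
tipR [7.425e+02 4.000e-01 3.200e+01]
tipL [754.5 139.9  32. ]
rR [737.8 -29.6  66. ]
rL [753.4 150.9  66. ]
w0a [763.4 -52.5   0. ]
w0b [774.2 191.1   0. ]
wTa [762.8 -66.   60. ]
wTb [773.1 204.8  60. ]
R prot 23.268544332868828 22.79961725670489 gap nominal 3.20731808108269
L prot 17.432332744116366 16.122141860883403 gap nominal 1.3349701044849098
-0.08626702861389349
```

Call:
{"api": "apply_moves", "payload": {
  "targets": [
    [[0,0,0],[4.4,-1.7,0],0],
    [[0,0,0],[4.4,-1.7,0],0],
    [[0,0,0],[4.4,-1.7,0],0],
    [[0,0,0],[4.4,-1.7,0],0],
    [[0,0,0],[4.4,-1.7,0],0]
  ]
}}

```text
t: 25.2
position: [592.9, -2.2, 177.8]
tcp_rot: [[-0.999, 0.052, 0.002], [0.052, 0.999, 0.001], [-0.002, 0.001, -1.0]]
ft_force: [-0.1, -0.2, 1.5]
width: 0.505
```

Call:
{"api": "apply_moves", "payload": {
  "targets": [
    [[0,0,0],[4.4,-1.7,0],0],
    [[0,0,0],[0,0,3.4],0],
    [[0,0,0],[0,0,4.2],0],
    [[0,0,0],[0,0,4.2],0],
    [[0,0,0],[0,0,3.5],0]
  ]
}}

```text
t: 25.7
position: [549.9, -16.3, 23.4]
tcp_rot: [[-0.999, 0.053, 0.002], [0.053, 0.999, 0.001], [-0.002, 0.001, -1.0]]
ft_force: [-0.5, -0.1, -0.7]
width: 0.075
```

Call:
{"api": "apply_moves", "payload": {
  "targets": [
    [[0,0,0],[-1,0,0],0],
    [[0,0,0],[-0.8,0,0],0],
    [[0,0,0],[0,0,0],0]
  ]
}}

```text
t: 26.0
position: [572.1, -18.2, 26.3]
tcp_rot: [[-0.999, 0.054, 0.006], [0.054, 0.999, 0.0], [-0.006, 0.0, -1.0]]
ft_force: [0.9, 0.3, 0.5]
width: 0.004
```

Call:
{"api": "apply_moves", "payload": {
  "targets": [
    [[0,0,0],[-0.3,0,0.1],0],
    [[0,0,0],[-0.2,0,0],0],
    [[0,0,0],[-0.2,0,0],0]
  ]
}}

```text
t: 26.3
position: [576.2, -18.7, 23.4]
tcp_rot: [[-0.999, 0.054, 0.001], [0.054, 0.999, 0.0], [-0.001, 0.0, -1.0]]
ft_force: [-0.2, -0.3, -1.0]
width: 0.007
```

Call:
{"api": "apply_moves", "payload": {
  "targets": [
    [[0,0,0],[-0.15,0,-0.03],0],
    [[0,0,0],[-0.1,0,-0.05],0]
  ]
}}

```text
t: 26.5
position: [577.9, -18.9, 23.3]
tcp_rot: [[-0.999, 0.054, -0.001], [0.054, 0.999, 0.0], [0.001, 0.0, -1.0]]
ft_force: [-1.8, -0.0, -1.5]
width: 0.004
```

Call:
{"api": "apply_moves", "payload": {
  "targets": [
    [[0,0,0],[-0.15,0,0],0],
    [[0,0,0],[-0.1,0,0],0]
  ]
}}

```text
t: 26.7
position: [578.0, -18.9, 23.0]
tcp_rot: [[-0.999, 0.054, -0.006], [0.054, 0.999, 0.0], [0.006, 0.0, -1.0]]
ft_force: [-9.8, 0.2, 8.6]
width: 0.004
```

Call:
{"api": "apply_moves", "payload": {
  "targets": [
    [[0,0,0],[-0.1,0,-0.03],0],
    [[0,0,0],[-0.1,0,-0.03],0]
  ]
}}

```text
t: 26.9
position: [577.9, -18.9, 23.1]
tcp_rot: [[-0.998, 0.054, -0.01], [0.054, 0.999, 0.001], [0.01, 0.0, -1.0]]
ft_force: [-12.3, -0.0, 6.9]
width: 0.002
```

Call:
{"api": "apply_moves", "payload": {
  "targets": [
    [[0,0,0],[-0.1,0,-0.03],0],
    [[0,0,0],[-0.1,0,0],0]
  ]
}}

```text
t: 27.1
position: [579.3, -19.7, 23.1]
tcp_rot: [[-0.998, 0.055, -0.011], [0.055, 0.999, 0.0], [0.011, -0.001, -1.0]]
ft_force: [-13.0, -1.1, 8.3]
width: 0.007
```

Call:
{"api": "apply_moves", "payload": {
  "targets": [
    [[0,0,0],[-0.1,0,-0.05],0],
    [[0,0,0],[-0.1,0,0],0]
  ]
}}

```text
t: 27.3
position: [580.5, -20.3, 23.2]
tcp_rot: [[-0.998, 0.055, -0.013], [0.055, 0.998, -0.0], [0.013, -0.001, -1.0]]
ft_force: [-15.1, -1.0, 7.7]
width: 0.005
```

Call:
{"api": "apply_moves", "payload": {
  "targets": [
    [[0,0,0],[-0.1,0,0],0],
    [[0,0,0],[0,0,0],0]
  ]
}}

```text
t: 27.5
position: [580.9, -20.5, 23.2]
tcp_rot: [[-0.998, 0.055, -0.014], [0.055, 0.998, -0.0], [0.014, -0.001, -1.0]]
ft_force: [-14.0, -1.4, 7.3]
width: 0.007
```

Call:
{"api": "apply_moves", "payload": {
  "targets": [
    [[0,0,0],[-0.1,0,-0.03],0],
    [[0,0,0],[-0.1,0,0],0],
    [[0,0,0],[0,0,0],0]
  ]
}}

```text
t: 27.8
position: [582.5, -21.2, 23.2]
tcp_rot: [[-0.998, 0.055, -0.015], [0.055, 0.998, -0.001], [0.015, -0.002, -1.0]]
ft_force: [-15.4, -2.8, 6.1]
width: 0.009
```

Right side pushed 4.6 mm. Next is the left: back off and go across.

Call:
{"api": "apply_moves", "payload": {
  "targets": [
    [[0,0,0],[1.5,0,0],0],
    [[0,0,0],[1.3,1,0],0],
    [[0,0,0],[0,4.5,0],0],
    [[0,0,0],[0,4.5,0],0],
    [[0,0,0],[0,4.5,0],0]
  ]
}}

```text
t: 28.3
position: [569.9, 128.0, 25.2]
tcp_rot: [[-0.998, 0.055, 0.001], [0.055, 0.998, 0.0], [-0.001, 0.0, -1.0]]
ft_force: [1.2, 0.0, 0.4]
width: 0.006
```

Call:
{"api": "apply_moves", "payload": {
  "targets": [
    [[0,0,0],[0,3.2,0],0],
    [[0,0,0],[-0.8,0,0],0],
    [[0,0,0],[-0.5,0,0],0],
    [[0,0,0],[0,0,0],0]
  ]
}}

```text
t: 28.7
position: [585.3, 156.0, 25.0]
tcp_rot: [[-0.998, 0.057, 0.001], [0.057, 0.998, -0.001], [-0.001, -0.001, -1.0]]
ft_force: [0.6, 0.3, -0.2]
width: -0.001
```

Call:
{"api": "apply_moves", "payload": {
  "targets": [
    [[0,0,0],[-0.4,0.3,0],0],
    [[0,0,0],[-0.2,0,0],0],
    [[0,0,0],[-0.2,0,0],0]
  ]
}}

```text
t: 29.0
position: [592.6, 159.9, 25.0]
tcp_rot: [[-0.998, 0.055, 0.0], [0.055, 0.998, -0.0], [-0.0, -0.0, -1.0]]
ft_force: [-0.2, 0.1, -0.4]
width: 0.006
```

Call:
{"api": "apply_moves", "payload": {
  "targets": [
    [[0,0,0],[-0.15,0,-0.03],0],
    [[0,0,0],[-0.1,0,-0.03],0]
  ]
}}

```text
t: 29.2
position: [593.3, 159.9, 25.1]
tcp_rot: [[-0.999, 0.055, -0.004], [0.055, 0.999, -0.001], [0.003, -0.001, -1.0]]
ft_force: [-6.1, -1.2, 1.0]
width: 0.005
```

Call:
{"api": "apply_moves", "payload": {
  "targets": [
    [[0,0,0],[-0.1,0,-0.03],0],
    [[0,0,0],[-0.1,0,-0.03],0]
  ]
}}

```text
t: 29.4
position: [593.3, 159.9, 25.2]
tcp_rot: [[-0.999, 0.054, -0.007], [0.054, 0.999, -0.001], [0.007, -0.002, -1.0]]
ft_force: [-9.7, -1.2, 1.9]
width: 0.003
```

Call:
{"api": "apply_moves", "payload": {
  "targets": [
    [[0,0,0],[-0.1,0,-0.03],0],
    [[0,0,0],[-0.1,0,0],0]
  ]
}}

```text
t: 29.6
position: [593.7, 160.1, 25.2]
tcp_rot: [[-0.999, 0.054, -0.011], [0.054, 0.999, -0.001], [0.011, -0.002, -1.0]]
ft_force: [-12.7, -0.8, 5.9]
width: 0.003
```

Call:
{"api": "apply_moves", "payload": {
  "targets": [
    [[0,0,0],[-0.1,0,0],0],
    [[0,0,0],[-0.1,0,0],0]
  ]
}}

```text
t: 29.8
position: [594.7, 160.7, 25.1]
tcp_rot: [[-0.999, 0.053, -0.012], [0.053, 0.999, -0.001], [0.012, -0.001, -1.0]]
ft_force: [-14.9, 0.6, 6.1]
width: 0.009
```

Call:
{"api": "apply_moves", "payload": {
  "targets": [
    [[0,0,0],[-0.1,0,0],0],
    [[0,0,0],[0,0,0],0]
  ]
}}

```text
t: 30.0
position: [595.5, 161.1, 25.1]
tcp_rot: [[-0.999, 0.053, -0.013], [0.053, 0.999, -0.0], [0.013, -0.001, -1.0]]
ft_force: [-13.6, 1.3, 6.1]
width: 0.005
```

Call:
{"api": "apply_moves", "payload": {
  "targets": [
    [[0,0,0],[-0.1,0,-0.03],0],
    [[0,0,0],[-0.1,0,0],0],
    [[0,0,0],[0,0,0],0]
  ]
}}

```text
t: 30.3
position: [596.9, 161.8, 25.2]
tcp_rot: [[-0.999, 0.052, -0.014], [0.052, 0.999, 0.0], [0.014, -0.0, -1.0]]
ft_force: [-15.2, 2.7, 4.7]
width: 0.002
```

Call:
{"api": "apply_moves", "payload": {
  "targets": [
    [[0,0,0],[2.5,0,0],0],
    [[0,0,0],[1.4,0,-2],0],
    [[0,0,0],[0,0,-4],0],
    [[0,0,0],[0,0,-4.5],0],
    [[0,0,0],[0,-1,-4.5],0.3]
  ]
}}

```text
t: 30.8
position: [564.4, 153.5, 178.6]
tcp_rot: [[-0.999, 0.052, 0.001], [0.052, 0.999, 0.001], [-0.001, 0.001, -1.0]]
ft_force: [1.0, -0.2, -0.5]
width: 0.071
```

Call:
{"api": "apply_moves", "payload": {
  "targets": [
    [[0,0,0],[-4.4,-1.1,0.1],1],
    [[0,0,0],[-4.4,-1.1,0.1],1],
    [[0,0,0],[-4.4,-1.1,0.1],1],
    [[0,0,0],[-4.4,-1.1,0.1],1],
    [[0,0,0],[-4.4,-1.1,0.1],1]
  ]
}}

```text
t: 31.3
position: [783.0, 84.8, 172.2]
tcp_rot: [[-0.999, 0.054, 0.002], [0.054, 0.999, 0.0], [-0.002, 0.0, -1.0]]
ft_force: [-0.1, -0.0, 0.7]
width: 0.505
```

Call:
{"api": "apply_moves", "payload": {
  "targets": [
    [[0,0,0],[-3.9,-1,0],1],
    [[0,0,0],[0,0,0],1],
    [[0,0,0],[0,0,0],1],
    [[0,0,0],[0,0,0],1]
  ]
}}

```text
t: 31.7
position: [818.8, 74.1, 172.0]
tcp_rot: [[-0.999, 0.053, -0.0], [0.053, 0.999, 0.001], [0.0, 0.001, -1.0]]
ft_force: [-0.1, 0.3, 0.7]
width: 0.854
```

```bash
python3 - <<'E'
from h import *
s=telemetry.observe(); print(s["t"],s["position"])
img,K,R,C=cam("wrist"); np.savez("pics/w6.npz",img=img,K=K,R=R,C=C); print(C)
cv2.imwrite("pics/w6a.png",cv2.resize(img[50:170,110:390,::-1],None,fx=2.8,fy=5,interpolation=cv2.INTER_CUBIC))
E
```

```text
31.7 [818.7852803   74.10997021 171.99091937]
[742.46105852  78.26421572 334.68752262]
```

View pics/w6a.png

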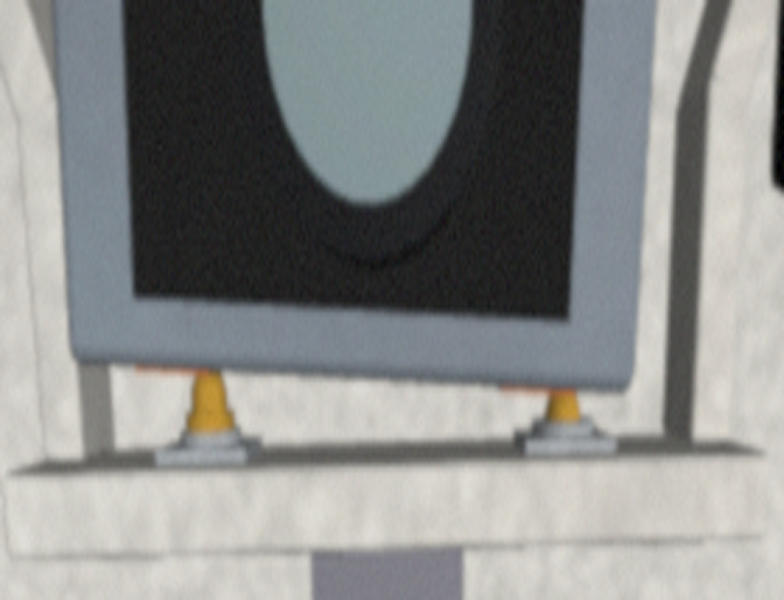

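```bash
cat > m.py <<'E'
from h import *
import sys
def go(f,pts):
    Q=wr(f,pts)
    line=lambda a,b,y:Q[a][0]+(Q[b][0]-Q[a][0])*(y-Q[a][1])/(Q[b][1]-Q[a][1])
    for t,yy,rel in(("R",0,(22.7,21.6)),("L",140,(18.2,16.6))):
        g=[line(a,b,yy)-line("rR","rL",yy) for a,b in(("w0a","w0b"),("wTa","wTb"))]
        print(t,"edge-wall",np.round(g,1),"compression",np.round(np.array(rel)-g,1),"tipwall",line("w0a","w0b",yy)-Q["tip"+t][0],line("wTa","wTb",yy)-Q["tip"+t][0])
    print(np.arctan2(Q["rR"][0]-Q["rL"][0],Q["rL"][1]-Q["rR"][1]))
E
python3 - <<'E'
from m import *
print("w4");go("pics/w4.npz",{"tipR":(214,387,32),"tipL":(568,399,32),"rR":(100,333,66),"rL":(620,352,66),"w0a":(120,478,0),"w0b":(670,465,0),"wTa":(20,504,60),"wTb":(760,482,60)})
print("w5");go("pics/w5.npz",{"tipR":(219,350,32),"tipL":(569,371,32),"rR":(110,336,66),"rL":(620,369,66),"w0a":(125,446,0),"w0b":(668,437,0),"wTa":(30,470,60),"wTb":(760,450,60)})
print("w6");go("pics/w6.npz",{"tipR":(208,370,32),"tipL":(562,390,32),"rR":(95,361,66),"rL":(618,389,66),"w0a":(112,452,0),"w0b":(665,440,0),"wTa":(20,472,60),"wTb":(755,452,60)})
E
```

```text
w4
tipR [7.438e+02 1.000e-01 3.200e+01]
tipL [753.9 139.8  32. ]
rR [730.7 -29.5  66. ]
rL [743.9 150.7  66. ]
w0a [764.3 -52.6   0. ]
w0b [774.2 191.9   0. ]
wTa [762.6 -66.9  60. ]
wTb [772.6 204.2  60. ]
R edge-wall [33.6 32.2] compression [-10.9 -10.6] tipwall 22.636393868761957 21.237479795278773
L edge-wall [29.  27.1] compression [-10.8 -10.5] tipwall 18.21995376523546 16.33770392389806
-0.07317894566056282
w5
tipR [7.425e+02 4.000e-01 3.200e+01]
tipL [754.5 139.9  32. ]
rR [737.8 -29.6  66. ]
rL [753.8 150.9  66. ]
w0a [763.4 -52.5   0. ]
w0b [774.2 191.1   0. ]
wTa [762.8 -66.   60. ]
wTb [773.1 204.8  60. ]
R edge-wall [25.3 24.9] compression [-2.6 -3.3] tipwall 23.252981976722594 22.78617233884586
L edge-wall [19.1 17.8] compression [-0.9 -1.2] tipwall 17.434739726075122 16.12422134514793
-0.08839365207557183
w6
tipR [ 7.463e+02 -4.000e-01  3.200e+01]
tipL [758.1 139.2  32. ]
rR [742.1 -30.8  66. ]
rL [757.2 152.1  66. ]
w0a [764.1 -53.7   0. ]
w0b [774.3 191.3   0. ]
wTa [762.4 -64.3  60. ]
wTb [772.8 203.9  60. ]
R edge-wall [21.7 20.3] compression [1.  1.3] tipwall 20.012681804767567 18.57955847378173
L edge-wall [15.9 14.1] compression [2.3 2.5] tipwall 14.046180450153656 12.180269572089514
-0.08254848171708364
```

Call:
{"api": "apply_moves", "payload": {
  "targets": [
    [[0,0,0],[4.3,-1.8,0],0],
    [[0,0,0],[4.3,-1.8,0],0],
    [[0,0,0],[4.3,-1.8,0],0],
    [[0,0,0],[4.3,-1.8,0],0],
    [[0,0,0],[4.3,-1.8,0],0]
  ]
}}

```text
t: 32.25
position: [597.4, -4.5, 173.0]
tcp_rot: [[-0.999, 0.052, 0.002], [0.052, 0.999, 0.001], [-0.002, 0.001, -1.0]]
ft_force: [0.3, -0.5, -0.1]
width: 0.508
```

Call:
{"api": "apply_moves", "payload": {
  "targets": [
    [[0,0,0],[4.3,-1.8,0],0],
    [[0,0,0],[0,0,3.4],0],
    [[0,0,0],[0,0,4.2],0],
    [[0,0,0],[0,0,4.2],0],
    [[0,0,0],[0,0,2.8],0]
  ]
}}

```text
t: 32.75
position: [554.5, -19.5, 25.0]
tcp_rot: [[-0.999, 0.052, -0.0], [0.052, 0.999, 0.001], [0.0, 0.001, -1.0]]
ft_force: [-0.6, -0.2, 0.7]
width: 0.067
```

Call:
{"api": "apply_moves", "payload": {
  "targets": [
    [[0,0,0],[-1,0,0],0],
    [[0,0,0],[-0.7,0,0],0],
    [[0,0,0],[0,0,0],0]
  ]
}}

```text
t: 33.05
position: [576.1, -21.4, 28.3]
tcp_rot: [[-0.999, 0.054, 0.006], [0.054, 0.999, 0.0], [-0.006, 0.0, -1.0]]
ft_force: [0.0, -0.1, -0.3]
width: 0.005
```

Call:
{"api": "apply_moves", "payload": {
  "targets": [
    [[0,0,0],[-0.3,0,0.2],0],
    [[0,0,0],[-0.2,0,0],0],
    [[0,0,0],[-0.2,0,0],0]
  ]
}}

```text
t: 33.35
position: [580.4, -22.0, 24.5]
tcp_rot: [[-0.999, 0.054, 0.001], [0.054, 0.999, 0.0], [-0.001, 0.0, -1.0]]
ft_force: [1.0, 0.5, -0.2]
width: 0.006
```

Call:
{"api": "apply_moves", "payload": {
  "targets": [
    [[0,0,0],[-0.15,0,-0.03],0],
    [[0,0,0],[-0.1,0,-0.03],0]
  ]
}}

```text
t: 33.55
position: [582.0, -22.1, 24.4]
tcp_rot: [[-0.999, 0.054, -0.001], [0.054, 0.999, 0.0], [0.001, 0.0, -1.0]]
ft_force: [-1.8, 1.0, 0.2]
width: 0.007
```

Call:
{"api": "apply_moves", "payload": {
  "targets": [
    [[0,0,0],[-0.15,0,-0.03],0],
    [[0,0,0],[-0.1,0,-0.03],0]
  ]
}}

```text
t: 33.75
position: [582.0, -22.1, 24.4]
tcp_rot: [[-0.999, 0.054, -0.006], [0.054, 0.999, 0.001], [0.006, 0.0, -1.0]]
ft_force: [-8.4, 0.3, 4.9]
width: 0.008
```

Call:
{"api": "apply_moves", "payload": {
  "targets": [
    [[0,0,0],[-0.15,0,-0.04],0],
    [[0,0,0],[-0.1,0,-0.03],0]
  ]
}}

```text
t: 33.95
position: [582.1, -22.3, 24.4]
tcp_rot: [[-0.998, 0.054, -0.011], [0.054, 0.999, 0.001], [0.011, 0.0, -1.0]]
ft_force: [-13.0, 0.3, 5.4]
width: 0.005
```

Call:
{"api": "apply_moves", "payload": {
  "targets": [
    [[0,0,0],[-0.1,0,-0.03],0],
    [[0,0,0],[-0.1,0,0],0]
  ]
}}

```text
t: 34.15
position: [583.0, -22.9, 24.5]
tcp_rot: [[-0.998, 0.055, -0.013], [0.055, 0.999, 0.0], [0.013, -0.0, -1.0]]
ft_force: [-14.4, -1.7, 7.7]
width: 0.006
```

Call:
{"api": "apply_moves", "payload": {
  "targets": [
    [[0,0,0],[-0.1,0,0],0],
    [[0,0,0],[0,0,0],0]
  ]
}}

```text
t: 34.35
position: [583.6, -23.3, 24.5]
tcp_rot: [[-0.998, 0.055, -0.014], [0.055, 0.998, 0.0], [0.014, -0.001, -1.0]]
ft_force: [-13.9, -1.4, 7.4]
width: 0.005
```

Call:
{"api": "apply_moves", "payload": {
  "targets": [
    [[0,0,0],[-0.12,0,-0.03],0],
    [[0,0,0],[0,0,0],0]
  ]
}}

```text
t: 34.55
position: [584.6, -23.9, 24.5]
tcp_rot: [[-0.998, 0.055, -0.015], [0.055, 0.998, -0.001], [0.015, -0.001, -1.0]]
ft_force: [-14.9, -2.4, 5.5]
width: 0.004
```

Call:
{"api": "apply_moves", "payload": {
  "targets": [
    [[0,0,0],[1.5,0,0],0],
    [[0,0,0],[1.3,1,0],0],
    [[0,0,0],[0,4.5,0],0],
    [[0,0,0],[0,4.5,0],0],
    [[0,0,0],[0,4.5,0],0]
  ]
}}

```text
t: 35.05
position: [572.0, 125.0, 26.6]
tcp_rot: [[-0.998, 0.055, 0.001], [0.055, 0.998, 0.0], [-0.001, 0.0, -1.0]]
ft_force: [1.2, 0.2, 0.2]
width: 0.001
```

Call:
{"api": "apply_moves", "payload": {
  "targets": [
    [[0,0,0],[0,3.7,0],0],
    [[0,0,0],[-0.8,0,0],0],
    [[0,0,0],[-0.7,0,0],0],
    [[0,0,0],[-0.1,0,0],0],
    [[0,0,0],[0,0,0],0]
  ]
}}

```text
t: 35.55
position: [590.0, 157.5, 26.2]
tcp_rot: [[-0.998, 0.057, 0.0], [0.057, 0.998, -0.001], [-0.0, -0.001, -1.0]]
ft_force: [0.6, -0.4, -0.5]
width: 0.005
```

Call:
{"api": "apply_moves", "payload": {
  "targets": [
    [[0,0,0],[-0.3,0.3,0.1],0],
    [[0,0,0],[-0.2,0,0],0],
    [[0,0,0],[-0.15,0,0],0]
  ]
}}

```text
t: 35.85
position: [596.4, 162.1, 25.3]
tcp_rot: [[-0.999, 0.055, 0.0], [0.055, 0.999, 0.0], [-0.0, 0.0, -1.0]]
ft_force: [0.2, 1.1, -1.0]
width: 0.006
```

Call:
{"api": "apply_moves", "payload": {
  "targets": [
    [[0,0,0],[-0.1,0,-0.03],0],
    [[0,0,0],[-0.1,0,-0.03],0]
  ]
}}

```text
t: 36.05
position: [596.5, 162.1, 25.3]
tcp_rot: [[-0.999, 0.054, -0.004], [0.054, 0.999, -0.0], [0.004, -0.001, -1.0]]
ft_force: [-4.7, 0.3, 0.7]
width: 0.006
```

Call:
{"api": "apply_moves", "payload": {
  "targets": [
    [[0,0,0],[-0.1,0,-0.03],0],
    [[0,0,0],[-0.1,0,-0.03],0]
  ]
}}

```text
t: 36.25
position: [596.5, 162.1, 25.4]
tcp_rot: [[-0.999, 0.054, -0.008], [0.054, 0.999, -0.001], [0.008, -0.001, -1.0]]
ft_force: [-9.7, -1.2, 1.3]
width: 0.002
```

Call:
{"api": "apply_moves", "payload": {
  "targets": [
    [[0,0,0],[-0.1,0,0],0],
    [[0,0,0],[-0.1,0,-0.03],0]
  ]
}}

```text
t: 36.45
position: [596.8, 162.3, 25.4]
tcp_rot: [[-0.999, 0.054, -0.011], [0.054, 0.999, -0.001], [0.011, -0.001, -1.0]]
ft_force: [-12.1, 1.2, 2.8]
width: 0.003
```

Call:
{"api": "apply_moves", "payload": {
  "targets": [
    [[0,0,0],[-0.1,0,0],0],
    [[0,0,0],[0,0,0],0]
  ]
}}

```text
t: 36.65
position: [597.2, 162.5, 25.4]
tcp_rot: [[-0.999, 0.053, -0.012], [0.053, 0.999, -0.001], [0.012, -0.001, -1.0]]
ft_force: [-13.9, 1.5, 5.0]
width: 0.005
```

Call:
{"api": "apply_moves", "payload": {
  "targets": [
    [[0,0,0],[-0.1,0,0],0],
    [[0,0,0],[0,0,0],0]
  ]
}}

```text
t: 36.85
position: [597.7, 162.8, 25.3]
tcp_rot: [[-0.999, 0.053, -0.013], [0.053, 0.999, -0.0], [0.013, -0.001, -1.0]]
ft_force: [-14.7, 0.7, 5.9]
width: 0.004
```

Call:
{"api": "apply_moves", "payload": {
  "targets": [
    [[0,0,0],[2.5,0,0],0],
    [[0,0,0],[1.4,0,-2],0],
    [[0,0,0],[0,0,-4],0],
    [[0,0,0],[0,0,-4.5],0],
    [[0,0,0],[0,-1,-4],0.3]
  ]
}}

```text
t: 37.35
position: [565.3, 155.6, 174.2]
tcp_rot: [[-0.999, 0.052, 0.002], [0.052, 0.999, 0.001], [-0.002, 0.001, -1.0]]
ft_force: [-0.1, 0.6, -0.1]
width: 0.072
```

Call:
{"api": "apply_moves", "payload": {
  "targets": [
    [[0,0,0],[-4.4,-1.1,0],1],
    [[0,0,0],[-4.4,-1.1,0],1],
    [[0,0,0],[-4.4,-1.1,0],1],
    [[0,0,0],[-4.4,-1.1,0],1],
    [[0,0,0],[-4.4,-1.1,0],1]
  ]
}}

```text
t: 37.85
position: [783.5, 86.7, 172.4]
tcp_rot: [[-0.999, 0.054, 0.002], [0.054, 0.999, 0.0], [-0.002, 0.0, -1.0]]
ft_force: [0.4, 0.4, 1.0]
width: 0.506
```

Call:
{"api": "apply_moves", "payload": {
  "targets": [
    [[0,0,0],[-4.4,-1.2,0],1],
    [[0,0,0],[0,0,0],1],
    [[0,0,0],[0,0,0],1],
    [[0,0,0],[0,0,0],1],
    [[0,0,0],[0,0,0],1]
  ]
}}

```text
t: 38.35
position: [824.0, 74.3, 173.1]
tcp_rot: [[-0.999, 0.053, 0.001], [0.053, 0.999, 0.001], [-0.001, 0.001, -1.0]]
ft_force: [0.8, 0.5, 0.2]
width: 0.941
```

```bash
python3 - <<'E'
from h import *
s=telemetry.observe(); print(s["t"],s["position"])
img,K,R,C=cam("wrist"); np.savez("pics/w7.npz",img=img,K=K,R=R,C=C); print(C)
cv2.imwrite("pics/w7a.png",cv2.resize(img[50:170,110:390,::-1],None,fx=2.8,fy=5,interpolation=cv2.INTER_CUBIC))
E
```

```text
38.35 [824.02385526  74.25527272 173.09737728]
[747.50175853  78.33349984 335.70154083]
```

View pics/w7a.png

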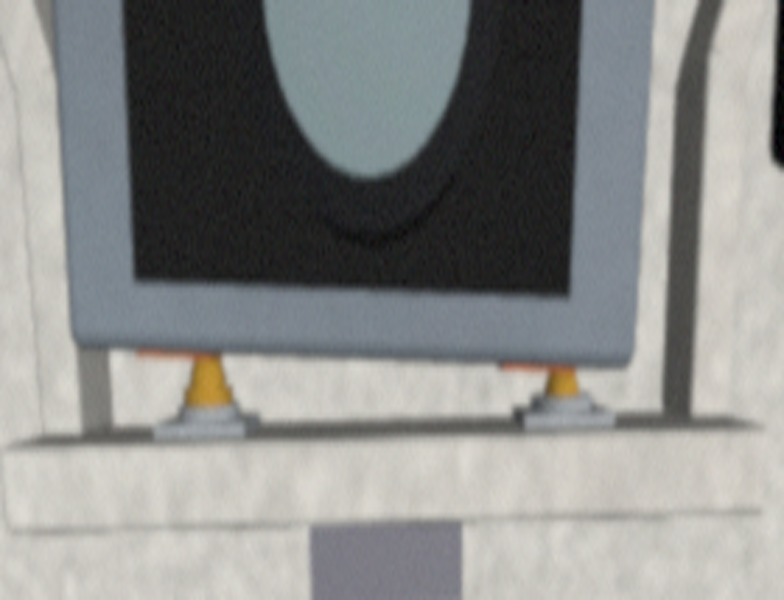

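```bash
python3 - <<'E'
from m import *
go("pics/w7.npz",{"tipR":(206,355,32),"tipL":(562,368,32),"rR":(95,346,66),"rL":(618,365,66),"w0a":(112,428,0),"w0b":(665,416,0),"wTa":(15,446,60),"wTb":(755,424,60)})
# brass column profile: length of yellow along pin axis
for f in("w2","w4","w5","w6","w7"):
    im=np.load(f"pics/{f}.npz")["img"]; h=cv2.cvtColor(cv2.resize(im[50:170,110:390],None,fx=4,fy=10,interpolation=cv2.INTER_CUBIC),cv2.COLOR_RGB2HSV)
    m=((h[...,0]>14)&(h[...,0]<30)&(h[...,1]>110)).astype(np.uint8)
    n,l,st,ce=cv2.connectedComponentsWithStats(m)
    print(f,[(round(s[0]/4+110),s[1]/10+50,(s[1]+s[3])/10+50,"len",s[3]/10*1.14) for s in st[1:] if s[4]>400])
E
```

```text
tipR [748.6  -0.9  32. ]
tipL [758.8 139.6  32. ]
rR [744.7 -30.6  66. ]
rL [758.  152.4  66. ]
w0a [763.9 -53.    0. ]
w0b [773.9 191.5   0. ]
wTa [762.7 -65.5  60. ]
wTb [772.5 204.1  60. ]
R edge-wall [19.1 18.1] compression [3.6 3.5] tipwall 17.493789337910584 16.496491795966904
L edge-wall [14.7 13.1] compression [3.5 3.5] tipwall 13.011918789547849 11.39155966404769
-0.07255452380047038
w2 [(180, np.float64(125.6), np.float64(139.7), 'len', np.float64(16.073999999999998)), (308, np.float64(128.4), np.float64(137.6), 'len', np.float64(10.487999999999998))]
w4 [(179, np.float64(128.0), np.float64(142.1), 'len', np.float64(16.073999999999998)), (307, np.float64(130.6), np.float64(139.9), 'len', np.float64(10.602))]
w5 [(181, np.float64(120.5), np.float64(135.6), 'len', np.float64(17.214)), (308, np.float64(125.0), np.float64(133.5), 'len', np.float64(9.69))]
w6 [(177, np.float64(124.4), np.float64(136.2), 'len', np.float64(13.452)), (306, np.float64(128.7), np.float64(134.1), 'len', np.float64(6.156))]
w7 [(177, np.float64(121.1), np.float64(131.0), 'len', np.float64(11.286)), (306, np.float64(124.3), np.float64(129.1), 'len', np.float64(5.4719999999999995))]
```

```bash
python3 - <<'E'
from h import *
img,K,R,C=cam("scene"); cv2.imwrite("pics/sceneF.png",cv2.resize(img[:,:,::-1],(800,600),interpolation=cv2.INTER_CUBIC))
E
```

```text
(no output)
```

View pics/sceneF.png

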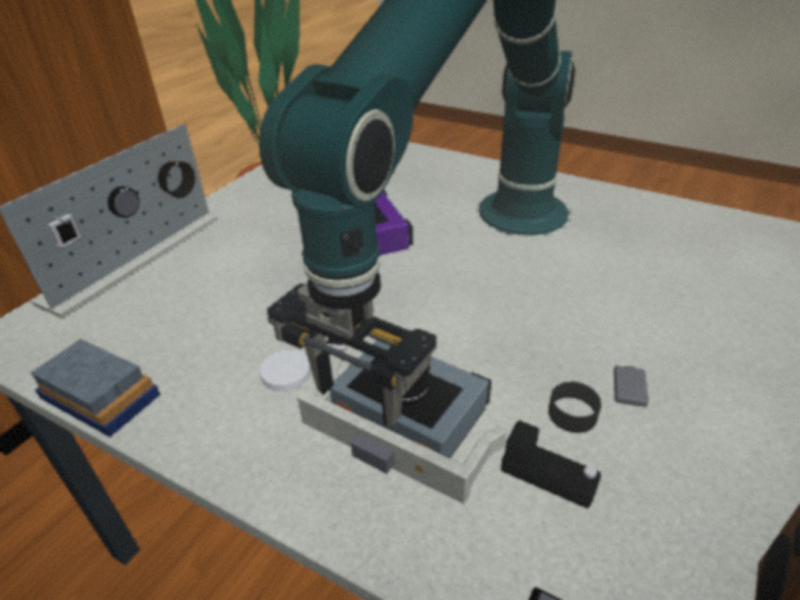

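The box is in the bay, with the lens upright near (410,385). The gear in view (hood, grip, card case, filter case) is where it was, and the arm is clear above everything.

```bash
python3 -c "
from bench import job; print(job.sign_off())"
```

```text
the job is handed in; nothing more can be done
None
```

I crept the dry box into the bay with alternate pushes on its two corner blocks and handed the job in at about 38 s. The sign-off reports no verdict, so the results below are my own checks.

- **Pushing force:** about 15 N forward at most, about 22 N counting the downward rub on the rubber. These are readings at the end of each move call; forces in between were not logged. No reading showed any sign of touching the glass.
- **Pin compression:** the last wrist picture gave about 3.5 mm on each pin, from the gap between the box's rear edge and the wall. The visible brass length gave about 4.8 mm on the right and 5.1 mm on the left. The two methods differ by about 1.5 mm, but both are well inside the 1.7 to 8.7 mm window, at roughly 2.3 to 2.7 N per pin.
- **Squareness:** the box sits about 0.03 rad from square to the bay.
- **Lens and other gear:** the lens stands upright on the box. The hood, grip, card case and filter case looked unmoved by eye. The arm hid the brush and tripod plate in the final picture. The tripod plate had not moved in earlier top views, the last at about 22 s. The brush was not checked again after the start, but the arm never went near it.

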